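# Load the leg-link jig and lock its latch bar

## Robot

A 7-joint arm with a two-finger parallel gripper is mounted at the origin on the work surface. World frame = base frame: x ahead of the robot, y to its left, z up, the work surface at z = 0. Lengths are in m, angles in rad, forces in N, time in s.
With the tool pointing down it reaches from about 0.4 to 0.875 m from the base axis. Payload 19.3 kg.
Tool frame: the origin (TCP) lies at the centre of the arm's flange, where the gripper is bolted on; the fingertips stand 173 mm ahead of it and the grasp point (between the pads) lies 155 mm ahead of it; z points along the fingers, y is the line along which they close (so a half turn about z gives the same grasp; the last joint's range is limited). The gripper opens to 85 mm and grips with 20 to 120 N. Pads are 22 mm wide; open, the fingers measure 114 mm over their backs; the gripper's body (76 mm by 85 mm) begins 54 mm behind the grasp point. The pads swing forward as they close: fully open they stand 13 mm farther back than shut.
Start: joints at [-1.254, 0.521, -0.036, 1.599, 0.021, 1.021, -0.113], TCP at [0.236, 0.579, 0.405] pointing down, gripper open.
Joint ranges: [-2.91, 2.91], [-0.3, 2.13], [-1.5, 1.42], [0.17, 2.43], [-1.26, 4.41], [0.16, 1.93], [-2.52, 2.52]. Speed limits (rad/s): [1.89, 1.89, 2.39, 2.39, 3.01, 3.01, 3.01].

## Interface

Orientations are given as a unit quaternion [w, x, y, z].
In Python, from plant import get_state, read_camera, calibration, ctrl gives the robot as it stands.
- The arm moves only by the tool servo_tool, never from a script. Its argument "moves" is a list that holds one entry, the list of rows, each a list of 5 numbers: the shift along the tool's x, y, z in mm, then the turn about the tool's z in rad, then the closure in counts, from 0 (fully open) to 255 (shut). In form: [[[tx, ty, tz, turn, jaw], ...]]. A call has 1 to 5 rows; each row is the pose to reach, as a shift and turn from the pose commanded when the call began, along the tool's axes at that moment; what a row does not reach only later rows make up. A row lasts 1/10 s, in which the tool goes at most 50 mm and 8.59 degrees, less where a joint would pass 70% of its speed; a pose out of reach is approached as far as the arm can. A call with a gripper value outside its range is refused whole. The fingers move at their own pace and stop on an object; the grip force is fixed at half the most. Time passes only in rows, so rows that repeat a pose let the fingers close. It gives the time, the measured TCP pose, the force, the opening and the grip force at its end, in the units of the state.
- get_state(): the state, without advancing time (a new reading comes with each control period).
- read_camera(name): name is "side" or "top" or "wrist"; returns (picture, depth): 384x512x3 uint8, blue, green, red; 384x512 float32, m along the optical axis (not along the pixel's ray), 0 where there is no reading.
- calibration(name): a dict with "fov_y" (degrees; the focal length in pixels is half the picture's height over the tangent of half this angle, whatever the lens; pixels are square), "cx", "cy" (the principal point, pixels), "rvec" (rotation vector, rad) and "tvec" (3), from world to camera coordinates, as OpenCV has them; the wrist camera has in their place "tool_from_camera" (4x4, takes a point from camera to tool coordinates, whose origin is the TCP and whose axes are the flange's). Camera axes: x right, y down, z forward; pixel columns grow to the right and rows downward; lengths in m; the calibration is good to about 2 mm. A picture is of the moment at which its call begins: read the wrist's pose just before it. calibration takes no time and is no camera call.
- ctrl.job_done(): hands the job in; it is judged then, once.
The state is a dict: "clock": time; "q": joint angles; "joint_velocities": joint speeds; "tau": joint torques, N m; "eef_pos": TCP position; "tcp_rot": TCP orientation; "wrist_force": force on the tool from outside, world axes, zero at the start; "wrist_torque": the same for the moment, N m; "width": finger opening in m; "grip_force": force on a finger pad.
Only numpy, scipy, OpenCV 4.12 (cv2) and the standard library are available. Lean on these libraries where they do the work, as an engineer would, in place of code of your own. Each camera call takes 0.05 s, during which the arm holds its last target. There are 200 camera calls.

## Task

Slide the safety tab of the plywood leg-link jig clear, then swing the jig's latch bar up out of the way. Lay every loose aluminium leg link flat in a lane of its own in the jig, pushed fully home with one long edge against the rail on the hinge side of that lane and its far end against the end stop. Then swing the latch bar fully down over the links and slide the safety tab fully back home over the bar, leaving the servo, the tape roll, the phone and the glue bottle where they are.

Things in the scene. Friction and masses are not known exactly. Their poses are not given: they have to be found in the camera images.
- jig: fixed plywood jig base, 200 mm (x) by 310 mm (y), 20 mm high; origin at the centre of its underside, on the bench, z up. All jig offsets are in its frame. On its top (z 20 mm) three lanes run along x; a link that is home in one lies along x centred at jig x +10 and y +60, -4 or -68 mm.
- end_stop (a point): middle of the upper edge of the end stop's inner face: an aluminium strip across the +x end of all lanes, inner face at jig x +70 mm (faces -x), 10 mm thick, 14 mm high above the floor, jig y -106 to +94 mm.
- tab_block (a point): centre of the top of the fixed dark block under the safety tab: jig x 29 to 99, y -138 to -112 mm, up to z 60 mm.
- bar_tip (a point): top of the free end of the steel latch bar, 24 mm wide (x), 14 mm thick. Down, the bar lies across the lanes at jig x -2 to +22 mm, from its hinge (between two steel cheeks, x -17 to +37, y 120 to 150, up to z 72 mm) to its free end at y -137 mm; underside z 46 mm, top 60 mm (the top of a link in a lane is at z 42 mm).
- lane_0 (a point): lane 0 (jig y +60 mm, next to the hinge): point on the jig's floor where the centre of a link's underside lies when the link is home, its +x end on the end stop, its +y side on the lane's side rail. The lane is 38 mm wide, from 13 mm to +y of this point (the side rail) to 25 mm to -y, between flat rails 26 mm wide (18 mm at the -y edge) and 8 mm high, jig x -55 to +65 mm. The next lane is 64 mm away.
- lane_1 (a point): lane 1 (middle, jig y -4 mm): point on the jig's floor where the centre of a link's underside lies when the link is home, its +x end on the end stop, its +y side on the lane's side rail. The lane is 38 mm wide, from 13 mm to +y of this point (the side rail) to 25 mm to -y, between flat rails 26 mm wide (18 mm at the -y edge) and 8 mm high, jig x -55 to +65 mm. The next lane is 64 mm away.
- lane_2 (a point): lane 2 (jig y -68 mm, next to the free end of the bar): point on the jig's floor where the centre of a link's underside lies when the link is home, its +x end on the end stop, its +y side on the lane's side rail. The lane is 38 mm wide, from 13 mm to +y of this point (the side rail) to 25 mm to -y, between flat rails 26 mm wide (18 mm at the -y edge) and 8 mm high, jig x -55 to +65 mm. The next lane is 64 mm away.
- latch_bar (a joint): angle of the latch bar: 0 = down across the lanes, grows as its free end (-y) swings up about the hinge; 1.57 = straight up, stop at 1.75 rad. Stiff hinge: it stays where it is left; about 3 N at the grip moves it. While the tab's nose is over it, it lifts only about 0.015 rad.
- bar_grip (a point): middle of the latch bar's grip, a black round rod 14 mm thick and 83 mm long that sticks out to the jig's -x from the bar's free end, parallel to the hinge (pinch from above across it; the point is 38 mm from the rod's end, 45 mm from the bar's side). Down: jig x -47, y -125, z 53 mm; it moves on a circle of 260 mm radius about bar_hinge.
- bar_hinge (a point): fixed point on the hinge axis of the latch bar level with bar_grip: jig x -47, y +135, z 53 mm; the axis runs along the jig's x.
- safety_tab (a joint): travel of the safety tab in m along the jig's +x: 0 = home, its nose over the free end of the latch bar (bar locked); from 0.024 the nose is clear of the bar; stop at 0.034. Friction about 2 N; stays where it is left. Cannot come back home unless the bar is fully down or well up.
- tab_knob (a point): centre of the top of the black tab's upright knob, 14 mm (jig x) by 24 mm (jig y), 32 mm high above the tab's 10 mm plate; its top is at z 105 mm above the bench. With the tab home it is at jig x +50, y -125 mm.
- link_a: aluminium robot leg link, a flat bar with a row of round black holes, 120 mm long (its x), 26 mm wide (its y), 22 mm thick (z), about 90 g, the same both ways round; origin at the centre of its underside. At the start it lies flat on the bench mat; may be absent (then None).
- link_b: aluminium robot leg link, a flat bar with a row of round black holes, 120 mm long (its x), 26 mm wide (its y), 22 mm thick (z), about 90 g, the same both ways round; origin at the centre of its underside. At the start it lies flat on the bench mat; may be absent (then None).
- link_c: aluminium robot leg link, a flat bar with a row of round black holes, 120 mm long (its x), 26 mm wide (its y), 22 mm thick (z), about 90 g, the same both ways round; origin at the centre of its underside. At the start it lies flat on the bench mat; may be absent (then None).
- servo: bystander: black servo motor 54 x 28 x 44 mm (flange 72 mm long) with a white horn on top, origin at the centre of its underside; stands among the links.
- tape_roll: bystander: roll of tape, 100 mm outside, 25 mm high, lying flat beyond the jig; origin at the centre of its underside.
- phone: bystander: phone 150 x 72 x 9 mm lying flat; origin at the centre of its underside.
- glue_bottle: bystander: white bottle 44 mm wide and 110 mm high, standing at the right; origin at the centre of its underside.
Not all that is in view belongs to the job. What is shaped like the link_a but red is not meant.

How it is judged:
On the way, in this order (a step that is already met when the one before it is completed fails the run):
1. the safety tab is slid clear while the latch bar is still down (value of joint safety_tab above 0.022 m and value of joint latch_bar below 0.05 rad), for 0.2 s.
2. the latch bar is swung up out of the way (value of joint latch_bar above 1.2 rad), for 0.2 s.
At the end, for the whole second after the job is handed in: every link that is present lies at rest within 3 mm of its home point in one of the lanes and within 0.03 rad of the jig's x axis; the latch bar is down (below 0.03 rad) and the safety tab is home over it (below 6 mm) ((distance between link_a and lane_0 below 0.003 m or distance between link_a and lane_1 below 0.003 m or distance between link_a and lane_2 below 0.003 m) and angle between the x axis of each of link_a, link_b, link_c and the x axis of jig, either way round below 0.03 rad and linear speed of each of link_a, link_b, link_c below 0.02 m/s and (distance between link_b and lane_0 below 0.003 m or distance between link_b and lane_1 below 0.003 m or distance between link_b and lane_2 below 0.003 m) and (distance between link_c and lane_0 below 0.003 m or distance between link_c and lane_1 below 0.003 m or distance between link_c and lane_2 below 0.003 m) and value of joint latch_bar below 0.03 rad and value of joint safety_tab below 0.006 m); the robot touches nothing.
It fails at once if a bystander (servo, tape roll, phone, bottle) is shifted by more than 50 mm (distance of any of servo, tape_roll, phone, glue_bottle from where it was at the start of the episode above 0.05 m).
It fails at once if the glue bottle is tipped over (angle between glue_bottle's own z axis and vertical above 0.6 rad).
Of link_a, link_b, link_c only 2 to 3 are there at a start; the rules pass over those that are not, and their reading is None.
At some moment in a run one of link_a, link_b, link_c may be knocked a few centimetres aside while the robot is not near it.
Once in a run the grip may slacken for a moment while it holds something.
It also fails if it takes over 210 s, if anything falls off the work surface, if the arm or the gripper's body presses on something with over 40 N, if the wrist force passes 120 N, or if a joint passes its speed limit or range.

## Working session

There is one attempt and no reset: what is moved stays moved. The work goes in short steps, Python scripts to look and compute and a tool call to move; the robot and the scene stay as the last step left them, time stands still between calls to the robot, and variables do not carry over. Pictures are saved under pics/ and viewed, at most 14 in all, crops included, and the job is handed in when it is done.

Besides the shell and the picture viewer there is one more tool, called by a JSON object that holds its "api" and its "payload". servo_tool: Moves the arm, as the interface text tells. Its arguments: {"type":"object","properties":{"moves":{"type":"array"}},"required":["moves"]}

```bash
ls; mkdir -p pics; cat > h.py <<'E'
import numpy as np, cv2
from scipy.spatial.transform import Rotation as R
from plant import get_state, read_camera, calibration, ctrl
def K(name,shape=(384,512)):
    c=calibration(name); f=shape[0]/2/np.tan(np.radians(c["fov_y"])/2)
    return c,f
def tcp():
    s=get_state(); q=s["tcp_rot"]; T=np.eye(4)
    T[:3,:3]=R.from_quat([q[1],q[2],q[3],q[0]]).as_matrix(); T[:3,3]=s["eef_pos"]; return T
def cam2world(name,T=None):
    c,f=K(name)
    if name=="wrist": return (tcp() if T is None else T)@np.array(c["tool_from_camera"])
    M=np.eye(4); M[:3,:3]=R.from_rotvec(np.ravel(c["rvec"])).as_matrix(); M[:3,3]=np.ravel(c["tvec"])
    return np.linalg.inv(M)
def grab(name):
    T=tcp() if name=="wrist" else None
    im,d=read_camera(name); return im,d,cam2world(name,T)
def cloud(name,d,M):
    c,f=K(name); v,u=np.mgrid[:d.shape[0],:d.shape[1]]
    P=np.stack([(u-c["cx"])/f*d,(v-c["cy"])/f*d,d],-1)
    return P@M[:3,:3].T+M[:3,3]
def project(name,X,M):
    c,f=K(name); p=(np.atleast_2d(X)-M[:3,3])@M[:3,:3]
    return np.c_[p[:,0]/p[:,2]*f+c["cx"],p[:,1]/p[:,2]*f+c["cy"]]
E
python3 - <<'E'
from h import *
for n in("top","side","wrist"):
    im,d,M=grab(n); cv2.imwrite(f"pics/{n}0.png",im); np.savez(f"{n}0.npz",im=im,d=d,M=M); c=calibration(n); print(n,c,M.round(3).tolist())
print(get_state())
E
```

```text
pics
top {'fov_y': 48.32849776273463, 'cx': 263.898430858412, 'cy': 188.27186968465253, 'rvec': array([ 2.16186671, -2.11386711,  0.20505424]), 'tvec': array([-0.10939935,  0.48997425,  1.48521442])} [[0.021, -0.985, 0.174, 0.227], [-1.0, -0.024, -0.015, -0.075], [0.019, -0.173, -0.985, 1.549], [0.0, 0.0, 0.0, 1.0]]
side {'fov_y': 42.345191518798266, 'cx': 251.1532352094735, 'cy': 193.25957563762796, 'rvec': array([ 2.42604489, -0.32843615,  0.11451008]), 'tvec': array([-0.49073579,  0.07376769,  1.48878518])} [[0.964, -0.205, 0.167, 0.239], [-0.265, -0.739, 0.62, -0.998], [-0.003, -0.642, -0.767, 1.187], [0.0, 0.0, 0.0, 1.0]]
wrist {'fov_y': 66.11192594492294, 'cx': 253.75132125012192, 'cy': 189.64636643781031, 'tool_from_camera': array([[-1.44343423e-04, -9.46469794e-01, -3.22792361e-01,
         8.37514885e-02],
       [ 9.99999847e-01,  3.55843746e-05, -5.51509136e-04,
        -1.08002022e-03],
       [ 5.33473103e-04, -3.22792392e-01,  9.46469644e-01,
         3.05622251e-02],
       [ 0.00000000e+00,  0.00000000e+00,  0.00000000e+00,
         1.00000000e+00]])} [[0.377, 0.877, 0.298, 0.158], [0.926, -0.357, -0.123, 0.609], [-0.002, 0.323, -0.946, 0.374], [0.0, 0.0, 0.0, 1.0]]
{'clock': 0.15, 'q': array([-1.25414766,  0.5219073 , -0.03631202,  1.59989431,  0.02120258,
        1.02110319, -0.11278766]), 'joint_velocities': array([ 0.00028885, -0.00257369, -0.00064666,  0.00010581,  0.00087712,
       -0.00020896,  0.00106929]), 'tau': array([ 1.91703708e-03, -9.27387071e+01,  1.98088512e+00, -3.70054758e+01,
        1.80052692e-02,  6.42498373e-03, -1.39326153e-05]), 'eef_pos': array([0.23577973, 0.57870199, 0.40423304]), 'tcp_rot': array([-5.29373411e-05,  1.92226198e-01,  9.81350536e-01, -4.60551315e-04]), 'wrist_force': array([-0.06201956, -0.65774933,  0.41474215]), 'wrist_torque': array([ 0.02234987,  0.05244732, -0.00091626]), 'grip_force': 0.0, 'width': 0.08557015402123384}
```

```bash
python3 - <<'E'
import cv2
a=cv2.imread("pics/top0.png");cv2.imwrite("pics/top0b.png",cv2.resize(a,(800,600),interpolation=cv2.INTER_CUBIC))
E
```

```text
(no output)
```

View pics/top0b.png

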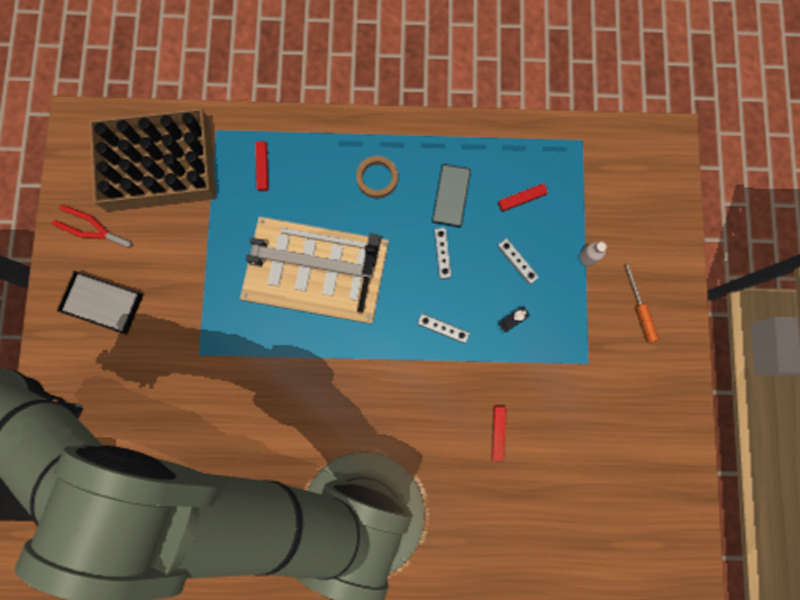

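View pics/side0.png

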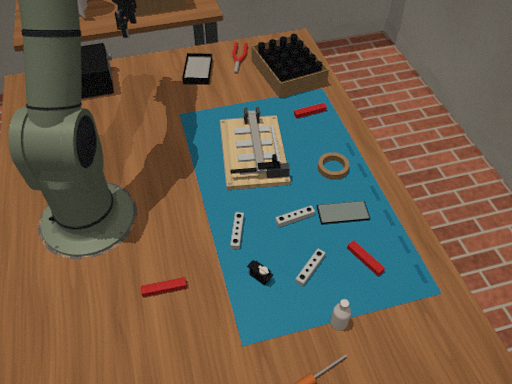

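The top view, in its own 512x384 pixels, shows three white links with holes at about (283,162), (331,167) and (283,210). What could be taken for them are the red bars at (168,106), (335,126) and (319,277), which I exclude by colour. The jig is at (201,173), with its hinge on the left, its tab on the right, and its end stop on the far side.

```bash
cat >> h.py <<'E'
def links(im,P,zmin=.012,zmax=.034):
    h=cv2.cvtColor(im,cv2.COLOR_BGR2HSV)
    m=(h[...,1]<60)&(h[...,2]>120)&(P[...,2]>zmin)&(P[...,2]<zmax)
    m=cv2.morphologyEx(m.astype(np.uint8),cv2.MORPH_CLOSE,np.ones((5,5)))
    n,l,st,ce=cv2.connectedComponentsWithStats(m); out=[]
    for i in range(1,n):
        if st[i,4]<80: continue
        p=P[l==i]; p=p[(p[:,2]>zmin)&(p[:,2]<zmax)]
        (c,s,a)=cv2.minAreaRect((p[:,:2]*1000).astype(np.float32))
        if s[0]<s[1]: s=s[::-1]; a+=90
        out.append((np.round(c,1),np.round(s,1),round(((a+90)%180)-90,1),round(float(np.median(p[:,2]))*1000,1),ce[i].round().tolist()))
    return out
E
python3 - <<'E'
from h import *
for n in("top","side"):
    z=np.load(n+"0.npz"); P=cloud(n,z["d"],z["M"]); im=z["im"]
    print(n); [print(*o) for o in links(im,P)]
    h=cv2.cvtColor(im,cv2.COLOR_BGR2HSV)
    m=(h[...,0]>8)&(h[...,0]<28)&(h[...,1]>40)&(h[...,2]>100)&(P[...,2]>.012)&(P[...,2]<.028)&(P[...,0]>.35)
    m=cv2.morphologyEx(m.astype(np.uint8),cv2.MORPH_OPEN,np.ones((3,3)))
    k,l,st,ce=cv2.connectedComponentsWithStats(m)
    for i in range(1,k):
        if st[i,4]>60: print("wood",st[i],cv2.minAreaRect((P[l==i][:,:2]*1000).astype(np.float32)))
    w=P[(l>0)][:,:2]*1000
    # high points
    for nm,mm in(("bar z60",(P[...,2]>.05)&(P[...,2]<.075)),("knob",(P[...,2]>.09)&(P[...,2]<.12))):
        mm=mm&(P[...,0]>.45)&(P[...,0]<.85)&(P[...,1]>-.1)&(P[...,1]<.4)
        p=P[mm]; print(nm,len(p),p.mean(0).round(3) if len(p) else "",cv2.minAreaRect((p[:,:2]*1000).astype(np.float32)) if len(p)>3 else "")
a=cv2.imread("pics/top0.png")[125:225,130:370]; cv2.imwrite("pics/c1.png",cv2.resize(a,None,fx=3.3,fy=3.3,interpolation=cv2.INTER_CUBIC))
E
```

```text
top
[ 743.8 -187. ] [135.   59.3] -8.7 13.8 [289.0, 124.0]
[612.8 119.7] [211.1  70.4] 81.2 27.9 [205.0, 156.0]
[ 598.3 -165.5] [120.2  25.1] 7.3 22.3 [283.0, 161.0]
[ 582.4 -343.9] [119.2  26.2] 40.6 22.0 [331.0, 167.0]
[538.2 221.3] [56.3 25.9] -9.6 28.2 [176.0, 174.0]
[528.  157.5] [56.  25.8] -8.2 27.0 [193.0, 178.0]
[518.3  94.7] [57.1 24.8] -7.5 27.7 [211.0, 181.0]
[461.8 620.7] [151.9  87.8] 73.0 16.7 [63.0, 193.0]
[ 419.9 -169.7] [118.5  27. ] 68.0 21.7 [283.0, 210.0]
[ -23.6 -106.2] [174.4  38.6] -11.4 14.5 [262.0, 340.0]
wood [163 140  38  19 299] ((629.158935546875, 209.00689697265625), (133.03048706054688, 69.7962646484375), 80.00289916992188)
wood [202 146  33  10 137] ((633.9136962890625, 73.45555114746094), (122.19599914550781, 16.7218074798584), 81.30735778808594)
wood [184 151  11  11 106] ((609.0714111328125, 178.9942169189453), (36.38835906982422, 40.971214294433594), 85.25782012939453)
wood [201 154  11  11 102] ((600.294677734375, 115.29729461669922), (38.343292236328125, 39.43742752075195), 89.15579986572266)
wood [ 154  155   93   51 1789] ((546.11279296875, 13
[... 1332 characters left out ...]
9.16571044921875, 194.6482696533203), 80.80630493164062)
wood [259 132  13   7  86] ((607.8762817382812, 182.62881469726562), (36.36130142211914, 41.17570495605469), 72.67388916015625)
wood [262 145  13   8  94] ((598.3495483398438, 116.60873413085938), (35.54322052001953, 42.589820861816406), 80.11656188964844)
wood [305 374  11  10  85] ((476.3359069824219, -635.8855590820312), (23.287994384765625, 23.367656707763672), 82.703857421875)
bar z60 1060 [0.598 0.141 0.061] ((637.9481201171875, 212.256591796875), (528.8577880859375, 198.326416015625), 61.94805908203125)
knob 49 [0.593 0.02  0.1  ] ((670.4320678710938, 200.5699462890625), (468.5490417480469, 43.79120635986328), 63.27959442138672)
```

View pics/c1.png

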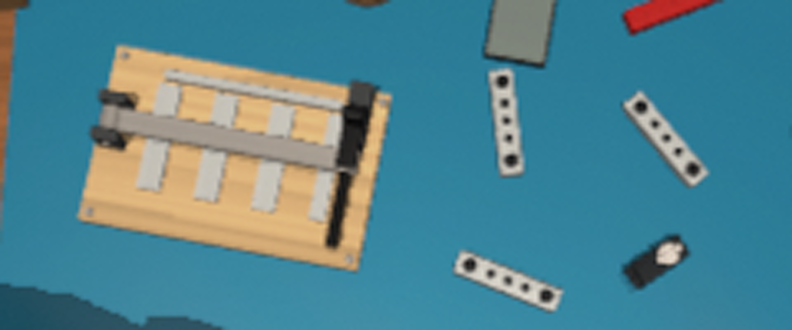

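The crop confirms the choice: the three white links with hole rows, and no red bars among them. The jig yaw is about -8.7°. I'll move to a wrist view over the jig.

{"api": "servo_tool", "payload": {"moves": [[[-40,-30,0,0,0],[-80,-60,0,0,0],[-120,-90,0,0,0],[-160,-120,-10,0,0],[-200,-150,-20,0,0]]]}}

```text
clock: 0.65
eef_pos: [0.364, 0.3642, 0.4244]
tcp_rot: [-0.0, 0.192, 0.981, -0.0]
wrist_force: [1.0, -0.5, 1.2]
width: 0.0854
grip_force: 0.0
```

{"api": "servo_tool", "payload": {"moves": [[[-40,-30,0,-0.1,0],[-80,-60,-10,-0.23,0],[-120,-90,-20,-0.23,0],[-160,-120,-30,-0.23,0],[-210,-157,-30,-0.23,0]]]}}

```text
clock: 1.15
eef_pos: [0.4901, 0.155, 0.4552]
tcp_rot: [0.001, 0.078, 0.997, 0.0]
wrist_force: [1.0, 0.3, 0.1]
width: 0.0854
grip_force: 0.0
```

{"api": "servo_tool", "payload": {"moves": [[[0,0,0,0,0],[0,0,0,0,0],[0,0,0,0,0]]]}}

```text
clock: 1.45
eef_pos: [0.4889, 0.1577, 0.4538]
tcp_rot: [-0.0, 0.078, 0.997, 0.0]
wrist_force: [0.1, -0.1, 0.1]
width: 0.0855
grip_force: 0.0
```

```bash
python3 - <<'E'
from h import *
z=np.load("top0.npz"); 
im,d,M=grab("wrist"); cv2.imwrite("pics/w1.png",im); np.savez("w1.npz",im=im,d=d,M=M)
s=get_state(); print(s["clock"],s["q"].round(3)); print(tcp().round(4))
P=cloud("wrist",d,M); print("mat z",np.median(P[300:380,100:400,2]), np.isfinite(P).all())
E
```

```text
1.5 [-0.487  0.29   0.074  1.833 -0.025  1.02   1.013]
[[-9.880e-01  1.545e-01 -5.000e-04  4.888e-01]
 [ 1.545e-01  9.880e-01  1.000e-04  1.579e-01]
 [ 5.000e-04  1.000e-04 -1.000e+00  4.538e-01]
 [ 0.000e+00  0.000e+00  0.000e+00  1.000e+00]]
mat z 0.3480012871418008 True
```

View pics/w1.png

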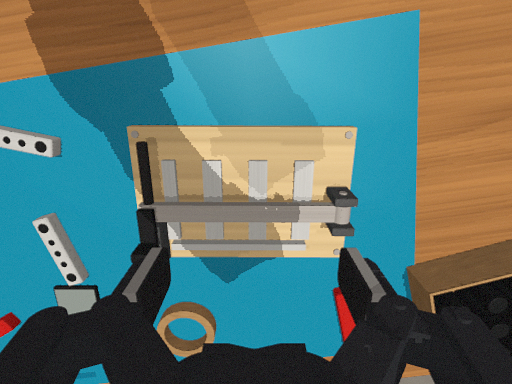

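The wrist view shows the whole jig from (130,127) to (357,257), with the tab at the left (145,235), the grip rod at (143,172) and the hinge at the right (342,213). Next I'll fit the jig pose.

```bash
python3 - <<'E'
from h import *
def rayplane(n,uv,M,z):
    c,f=K(n); r=np.c_[(uv[:,0]-c["cx"])/f,(uv[:,1]-c["cy"])/f,np.ones(len(uv))]@M[:3,:3].T
    return (M[:3,3]+r*((z-M[2,3])/r[:,2])[:,None])
for n,fn in(("wrist","w1"),("top","top0"),("side","side0")):
    z=np.load(fn+".npz"); im,d,M=z["im"],z["d"],z["M"]; P=cloud(n,d,M)
    h=cv2.cvtColor(im,cv2.COLOR_BGR2HSV)
    m=(h[...,0]>8)&(h[...,0]<30)&(h[...,1]>40)&(h[...,2]>70)&(abs(P[...,2]-.020)<.006)
    m&=(abs(P[...,0]-.565)<.16)&(abs(P[...,1]-.14)<.22)
    m=cv2.morphologyEx(m.astype(np.uint8),cv2.MORPH_OPEN,np.ones((2,2)))>0
    v,u=np.nonzero(m); X=rayplane(n,np.c_[u,v].astype(float),M,.02)
    r=cv2.minAreaRect((X[:,:2]*1000).astype(np.float32)); print(n,len(X),np.round(r[0],1),np.round(r[1],1),round(r[2],2), "zmed",np.median(P[m][:,2]))
    # knob top
    k=(abs(P[...,2]-.105)<.006)&(abs(P[...,0]-.59)<.06)&(abs(P[...,1]-.01)<.05)&(h[...,2]<80); 
    print(" knob",k.sum(),np.median(P[k],0).round(4) if k.sum() else "")
    # bar top
    g=(abs(P[...,2]-.060)<.005)&(h[...,2]>80)&(h[...,1]<60)&(abs(P[...,0]-.565)<.06)&(abs(P[...,1]-.14)<.16)
    if g.sum()>20:
        r=cv2.minAreaRect((P[g][:,:2]*1000).astype(np.float32)); print(" bar",g.sum(),np.round(r[0],1),np.round(r[1],1),round(r[2],2),np.median(P[g][:,2]))
    # grip rod
    g=(P[...,2]>.045)&(P[...,2]<.066)&(h[...,2]<70)&(abs(P[...,0]-.50)<.06)&(abs(P[...,1]-.01)<.06)
    if g.sum()>10:
        r=cv2.minAreaRect((P[g][:,:2]*1000).astype(np.float32)); print(" rod",g.sum(),np.round(r[0],1),np.round(r[1],1),round(r[2],2),np.median(P[g][:,2]))
    [print("  link",*o) for o in links(im,P) if abs(o[1][0]-120)<12 and abs(o[1][1]-26)<8]
E
```

```text
wrist 15883 [549.9 131.1] [310.5 200.5] 81.07 zmed 0.020224592639465522
 knob 112 [ 0.5755 -0.0034  0.1045]
 bar 3506 [569.9 132.2] [281.8  63. ] 84.38 0.060141343564504846
 rod 677 [502.   12.4] [ 15.8 115.5] 83.53 0.05903287998107409
  link [ 595.2 -167.2] [119.7  26.7] 7.4 22.0 [58.0, 249.0]
top 2388 [547.1 128.4] [309.  199.9] 80.86 zmed 0.020557831257551507
 knob 23 [0.5823 0.0012 0.1042]
 bar 442 [562.6 134.4] [ 94.3 274.6] 5.41 0.06014623998192936
 rod 64 [505.6  10.6] [ 12.5 113.5] 77.85 0.0576482178502431
  link [ 598.3 -165.5] [120.2  25.1] 7.3 22.3 [283.0, 161.0]
  link [ 582.4 -343.9] [119.2  26.2] 40.6 22.0 [331.0, 167.0]
  link [ 419.9 -169.7] [118.5  27. ] 68.0 21.7 [283.0, 210.0]
side 2283 [552.4 122.7] [314.3 198.9] 80.73 zmed 0.020103950468737475
 knob 24 [ 0.5813 -0.0051  0.105 ]
 bar 392 [562.2 131.4] [ 90.8 278.5] 5.47 0.06015784770265653
 rod 109 [505.8   7.4] [ 15.7 114.3] 75.8 0.05719866136185736
  link [ 597.2 -167.8] [120.5  28. ] 5.7 21.7 [295.0, 214.0]
  link [ 419.1 -171.7] [120.6  25.2] 69.1 21.7 [237.0, 229.0]
  link [ 583.4 -345.4] [121.9  25.8] 39.6 21.7 [310.0, 266.0]
```

```bash
cat >> h.py <<'E'
JO=np.array([.5497,.1307]); JY=-.1559
def jig(x,y):
    c,s=np.cos(JY),np.sin(JY); return JO+np.array([c*x-s*y,s*x+c*y])/1000
def shift(xy,tipz,heading):
    """tool shift in mm to put TCP at xy with shut tips at tipz; heading of tool y, rad (mod pi)"""
    T=tcp(); d=np.r_[xy,tipz+.173]-T[:3,3]
    h=np.arctan2(T[1,1],T[0,1]); t=(h-heading+np.pi/2)%np.pi-np.pi/2
    return (T[:3,:3].T@d*1000).round(1).tolist(), "turn %.3f"%t
def jxy():
    T=tcp(); c,s=np.cos(JY),np.sin(JY); d=(T[:2,3]-JO)*1000
    return np.round([c*d[0]+s*d[1],-s*d[0]+c*d[1],(T[2,3]-.173)*1000],1)
JH=np.pi/2+JY
E
python3 - <<'E'
from h import *
print(jxy(),shift(jig(23,-125),.15,JH),shift(jig(23,-125),.082,JH))
E
```

```text
[-64.3  17.4 280.8] ([-87.3, -142.5, 130.8], 'turn 0.001') ([-87.3, -142.5, 198.8], 'turn 0.001')
```

{"api": "servo_tool", "payload": {"moves": [[[-25,-40,20,0,255],[-50,-80,50,0,255],[-75,-120,80,0,255],[-87,-142,110,0,255],[-87,-142,130,0,255]]]}}

```text
clock: 2.0
eef_pos: [0.5533, -0.0002, 0.3217]
tcp_rot: [-0.001, 0.08, 0.997, -0.001]
wrist_force: [-0.0, 0.2, -0.3]
width: 0.0118
grip_force: 0.0
```

{"api": "servo_tool", "payload": {"moves": [[[0,0,10,0,255],[0,0,25,0,255],[0,0,45,0,255],[0,0,68,0,255],[0,0,68,0,255]]]}}

```text
clock: 2.5
eef_pos: [0.5524, 0.0048, 0.2545]
tcp_rot: [-0.002, 0.077, 0.997, 0.0]
wrist_force: [-0.4, -0.5, 0.4]
width: -0.0001
grip_force: 0.0
```

{"api": "servo_tool", "payload": {"moves": [[[-8,0,0,0,255],[-16,0,0,0,255],[-24,0,0,0,255],[-32,0,0,0,255],[-40,0,0,0,255]]]}}

```text
clock: 3.0
eef_pos: [0.5934, -0.0033, 0.2564]
tcp_rot: [0.0, 0.078, 0.997, 0.0]
wrist_force: [-1.9, 1.1, 1.4]
width: -0.0001
grip_force: 1.1
```

```bash
python3 - <<'E'
from h import *
im,d,M=grab("wrist"); cv2.imwrite("pics/w2.png",im);print(jxy(),get_state()["wrist_force"].round(1))
E
```

```text
[  64.9 -125.7   83.3] [ 0.3  0.8 -1. ]
```

View pics/w2.png

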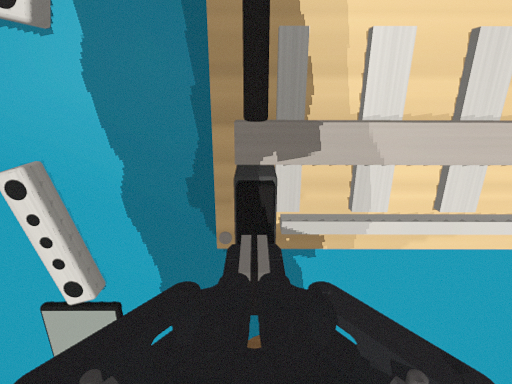

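The bar's free end is uncovered: the nose is now beyond the bar's edge near (255,165), and the travel is about 32 mm. Next I'll raise the tool and go to the grip rod.

{"api": "servo_tool", "payload": {"moves": [[[10,0,0,0,255],[30,0,-25,0,200],[60,0,-25,0,130],[90,0,-15,0,130],[112,0,0,0,130]]]}}

```text
clock: 3.55
eef_pos: [0.4798, 0.0144, 0.2566]
tcp_rot: [0.001, 0.078, 0.997, 0.0]
wrist_force: [1.1, -0.0, -1.3]
width: 0.0418
grip_force: 0.0
```

{"api": "servo_tool", "payload": {"moves": [[[0,1,10,0,130],[0,1,25,0,130],[0,1,38,0,130],[0,1,46,0,130],[0,1,46,0,130]]]}}

```text
clock: 4.05
eef_pos: [0.4819, 0.0152, 0.209]
tcp_rot: [-0.001, 0.078, 0.997, -0.0]
wrist_force: [0.0, 0.5, 0.9]
width: 0.0421
grip_force: 0.0
```

```bash
python3 - <<'E'
from h import *
im,d,M=grab("wrist"); cv2.imwrite("pics/w3.png",im);s=get_state();print(jxy(),s["wrist_force"].round(1),s["width"])
E
```

```text
[ -48.9 -124.7   36.6] [-0.5 -0.8 -0.1] 0.0417903912127443
```

View pics/w3.png

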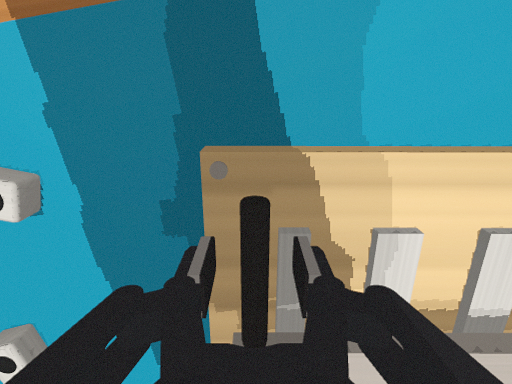

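The rod runs down the picture at u=255, centred between the pads. I'll pinch it and swing it up.

{"api": "servo_tool", "payload": {"moves": [[[0,0,0,0,255],[0,0,0,0,255],[0,0,0,0,255],[0,0,0,0,255],[0,0,0,0,255]]]}}

```text
clock: 4.6
eef_pos: [0.4823, 0.0153, 0.2105]
tcp_rot: [0.0, 0.078, 0.997, 0.0]
wrist_force: [-1.1, 0.6, 7.8]
width: 0.012
grip_force: 58.4
```

{"api": "servo_tool", "payload": {"moves": [[[0,0.5,-15.6,0,255],[0,4.2,-46.5,0,255],[0,13.2,-81.8,0,255],[0,27,-115.4,0,255],[0,45.4,-146.8,0,255]]]}}

```text
clock: 5.1
eef_pos: [0.4888, 0.0592, 0.3584]
tcp_rot: [-0.0, 0.079, 0.997, -0.001]
wrist_force: [7.0, 1.1, -7.9]
width: 0.012
grip_force: 58.3
```

{"api": "servo_tool", "payload": {"moves": [[[0,24.4,-30.4,0,255],[0,53,-56.9,0,255],[0,85.2,-78.7,0,255],[0,120.4,-95.5,0,255],[0,145,-103.7,0,255]]]}}

```text
clock: 5.6
eef_pos: [0.5131, 0.2041, 0.4639]
tcp_rot: [0.003, 0.079, 0.997, 0.001]
wrist_force: [8.7, -9.6, 12.1]
width: 0.0118
grip_force: 62.4
```

{"api": "servo_tool", "payload": {"moves": [[[0,25.4,-5.7,0,255],[0,51.2,-8.8,0,255],[0,72,-9.5,0,255],[0,87.6,-8.9,0,255],[0,87.6,-8.9,0,255]]]}}

```text
clock: 6.1
eef_pos: [0.5254, 0.2921, 0.4701]
tcp_rot: [0.0, 0.077, 0.997, 0.001]
wrist_force: [-3.3, 2.8, 10.5]
width: 0.0116
grip_force: 66.0
```

```bash
python3 - <<'E'
from h import *
s=get_state();print(jxy(),s["wrist_force"].round(1),s["width"],s["q"].round(2))
im,d,M=grab("side"); cv2.imwrite("pics/s4.png",cv2.resize(im[40:300,150:400],None,fx=2,fy=2))
E
```

```text
[-49.1 155.7 297.1] [-3.3  2.8 10.5] 0.011630102110832373 [-0.66  0.42  0.08  1.59 -0.04  1.13  0.84]
```

View pics/s4.png

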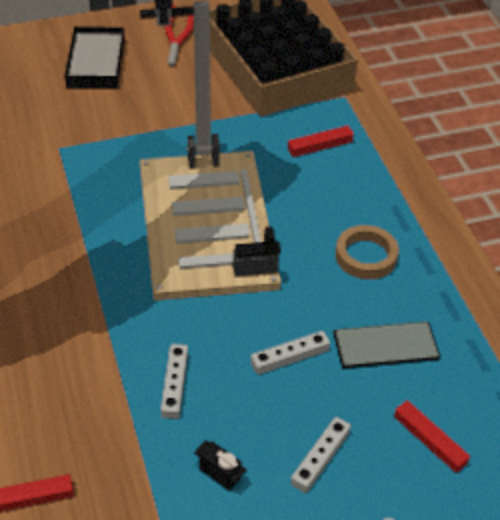

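The bar is up in the side picture at (200,80), and all three links are unmoved. I'll push the bar a little further for wrist clearance, release it, then go to look at the links.

{"api": "servo_tool", "payload": {"moves": [[[0,12,1,0,255],[0,23,3,0,255],[0,23,3,0,255],[0,23,3,0,110],[0,23,3,0,110]]]}}

```text
clock: 6.65
eef_pos: [0.529, 0.3125, 0.4663]
tcp_rot: [-0.0, 0.078, 0.997, -0.0]
wrist_force: [-0.5, -0.3, -0.6]
width: 0.0404
grip_force: 0.0
```

{"api": "servo_tool", "payload": {"moves": [[[0,0,0,0,110],[0,0,-20,0,110],[0,0,-50,0,110],[0,-30,-60,0,110],[0,-80,-60,0,110]]]}}

```text
clock: 7.15
eef_pos: [0.5163, 0.2348, 0.5273]
tcp_rot: [0.001, 0.077, 0.997, 0.001]
wrist_force: [0.9, -0.5, -0.5]
width: 0.0487
grip_force: 0.0
```

```bash
python3 - <<'E'
from h import *
s=get_state();print(jxy(),tcp()[:3,3].round(3),s["wrist_force"].round(1),s["width"],s["q"].round(2))
h=np.radians(68.5)
print(shift([.46,-.17],.20,np.radians(-21.5)),shift([.46,-.19],.20,JH))
E
```

```text
[-49.2  97.7 354.3] [0.516 0.235 0.527] [ 0.9 -0.5 -0.5] 0.0487366952185988 [-0.61  0.32  0.1   1.6  -0.04  1.22  0.92]
([-6.0, -409.0, 153.6], 'turn -1.349') ([-9.0, -428.7, 153.5], 'turn 0.003')
```

{"api": "servo_tool", "payload": {"moves": [[[-2,-40,0,0,110],[-4,-80,10,0,110],[-6,-120,30,0,110],[-6,-160,50,0,110],[-6,-205,80,0,110]]]}}

```text
clock: 7.65
eef_pos: [0.4905, 0.032, 0.4487]
tcp_rot: [0.001, 0.078, 0.997, 0.0]
wrist_force: [1.5, 0.2, -0.5]
width: 0.0482
grip_force: 0.0
```

{"api": "servo_tool", "payload": {"moves": [[[0,-40,20,0.1,110],[0,-80,40,0.24,110],[0,-120,60,0.39,110],[0,-160,74,0.54,110],[0,-204,74,0.69,110]]]}}

```text
clock: 8.15
eef_pos: [0.4583, -0.1691, 0.3732]
tcp_rot: [-0.001, 0.413, 0.911, -0.0]
wrist_force: [1.7, 0.8, 0.4]
width: 0.0487
grip_force: 0.0
```

{"api": "servo_tool", "payload": {"moves": [[[0,0,0,0.14,110],[0,0,0,0.28,110],[0,0,0,0.42,110],[0,0,0,0.56,110],[0,0,0,0.7,110]]]}}

```text
clock: 8.65
eef_pos: [0.4591, -0.1681, 0.3747]
tcp_rot: [0.0, 0.701, 0.713, 0.0]
wrist_force: [-0.7, -0.8, 1.1]
width: 0.0487
grip_force: 0.0
```

{"api": "servo_tool", "payload": {"moves": [[[0,0,0,0.14,110],[0,0,0,0.28,110],[0,0,0,0.4,110],[0,0,0,0.4,110],[0,0,0,0.4,110]]]}}

```text
clock: 9.15
eef_pos: [0.4592, -0.1679, 0.3746]
tcp_rot: [-0.0, 0.826, 0.564, -0.0]
wrist_force: [0.6, -0.4, -0.3]
width: 0.0484
grip_force: 0.0
```

```bash
cat >> h.py <<'E'
def pick(fn,near=None):
    im,d,M=grab("wrist"); cv2.imwrite(f"pics/{fn}.png",im); P=cloud("wrist",d,M)
    for o in links(im,P):
        if abs(o[1][0]-120)<8 and abs(o[1][1]-26)<6: print(*o)
    return im,d,M,P
E
python3 - <<'E'
from h import *
s=get_state();print(tcp().round(3),s["wrist_force"].round(1),s["width"],s["q"].round(2),s["clock"])
pick("w5")
print(shift([.4195,-.1705],.011,np.radians(68.5-90)))
E
```

```text
[[ 0.364  0.932 -0.     0.459]
 [ 0.932 -0.364 -0.    -0.168]
 [-0.    -0.    -1.     0.375]
 [ 0.     0.     0.     1.   ]] [ 0.6 -0.4 -0.3] 0.04840924074760332 [-0.28  0.42  0.67  2.01 -0.35  0.83  0.22] 9.15
[ 595.6 -168.1] [119.5  26.6] 7.0 22.0 [374.0, 119.0]
[ 417.9 -171.4] [118.6  25.8] 68.9 22.0 [222.0, 178.0]
[ 580.9 -345.1] [118.2  26.8] 39.6 21.8 [396.0, 255.0]
([-16.9, -36.0, 190.7], 'turn 0.003')
```

All three links are located. I'll pick the near one at (418,-171) mm.

{"api": "servo_tool", "payload": {"moves": [[[-9,-19,40,0,80],[-18,-37,80,0,80],[-18,-37,120,0,80],[-18,-37,150,0,80],[-18,-37,170,0,80]]]}}

```text
clock: 9.7
eef_pos: [0.4177, -0.1711, 0.2029]
tcp_rot: [-0.001, 0.826, 0.563, -0.0]
wrist_force: [0.9, -0.1, 1.2]
width: 0.0584
grip_force: 0.0
```

{"api": "servo_tool", "payload": {"moves": [[[0,0,10,0,80],[0,0,22,0,80],[0,0,22,0,80],[0,0,22,0,255],[0,0,22,0,255]]]}}

```text
clock: 10.2
eef_pos: [0.4184, -0.1712, 0.1834]
tcp_rot: [0.0, 0.827, 0.563, 0.0]
wrist_force: [0.0, -0.7, 0.3]
width: 0.0306
grip_force: 0.0
```

{"api": "servo_tool", "payload": {"moves": [[[0,0,0,0,255],[0,0,0,0,255],[0,0,0,0,255],[0,0,-30,0,255],[0,0,-70,0,255]]]}}

```text
clock: 10.7
eef_pos: [0.4177, -0.1711, 0.2531]
tcp_rot: [-0.001, 0.827, 0.562, -0.001]
wrist_force: [1.3, 0.5, -0.3]
width: 0.0242
grip_force: 60.8
```

```bash
python3 - <<'E'
from h import *
s=get_state();print(tcp().round(4)[:3,3],s["wrist_force"].round(1),s["width"],s["grip_force"],s["q"].round(2),s["clock"])
pick("w6")
print(jxy(), shift(jig(4,56),.085,JH))
E
```

```text
[ 0.4177 -0.1711  0.2531] [ 1.3  0.5 -0.3] 0.024155011639203392 60.774818658828735 [-0.12  0.57  0.5   2.18 -0.56  0.51  0.43] 10.7
[ -82.5 -319.2   85.4] ([385.1, 2.1, 0.8], 'turn 1.349')
```

View pics/w6.png

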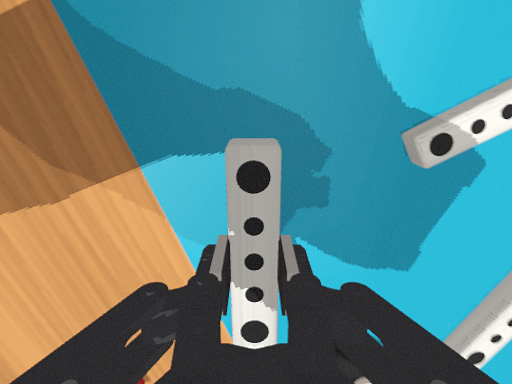

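The link is held, centred at the pads around (253,262). I'll carry it to lane 0.

{"api": "servo_tool", "payload": {"moves": [[[20,0,-25,-0.14,255],[70,0,-45,-0.28,255],[120,0,-45,-0.42,255],[165,0,-45,-0.56,255],[210,0,-45,-0.7,255]]]}}

```text
clock: 11.25
eef_pos: [0.4957, 0.0268, 0.2985]
tcp_rot: [0.0, 0.581, 0.814, 0.001]
wrist_force: [1.6, -1.2, -0.7]
width: 0.0241
grip_force: 60.8
```

{"api": "servo_tool", "payload": {"moves": [[[33,28,0,-0.14,255],[67,56,0,-0.28,255],[100,84,0,-0.42,255],[134,112,0,-0.56,255],[134,112,0,-0.7,255]]]}}

```text
clock: 11.75
eef_pos: [0.5593, 0.1931, 0.2979]
tcp_rot: [0.0, 0.264, 0.965, 0.001]
wrist_force: [-0.4, -0.7, -1.6]
width: 0.0244
grip_force: 60.8
```

{"api": "servo_tool", "payload": {"moves": [[[0,0,0,-0.14,255],[0,0,0,-0.28,255],[0,0,0,-0.39,255],[0,0,0,-0.39,255],[0,0,0,-0.39,255]]]}}

```text
clock: 12.25
eef_pos: [0.5588, 0.1868, 0.298]
tcp_rot: [0.0, 0.08, 0.997, 0.0]
wrist_force: [0.2, -1.0, -0.9]
width: 0.0241
grip_force: 60.8
```

```bash
python3 - <<'E'
from h import *
s=get_state();print(s["wrist_force"].round(1),s["width"],s["grip_force"],s["q"].round(2),s["clock"])
im,d,M=grab("wrist"); cv2.imwrite("pics/w7.png",im); np.savez("w7.npz",im=im,d=d,M=M)
print(jxy(), shift(jig(3,55),.034,JH))
E
```

```text
[ 0.2 -1.  -0.9] 0.024109707643685262 60.78446388244629 [-0.5   0.6   0.11  1.79 -0.09  0.75  1.07] 12.25
[  0.2  56.9 124.9] ([-2.8, -1.8, 90.9], 'turn -0.004')
```

View pics/w7.png

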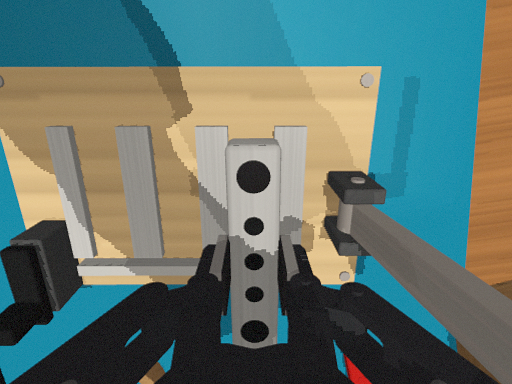

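{"api": "servo_tool", "payload": {"moves": [[[-3,-2,30,-0.004,255],[-3,-2,60,-0.004,255],[-3,-2,75,-0.004,255],[-3,-2,85,-0.004,255],[-3,-2,85,-0.004,255]]]}}

```text
clock: 12.8
eef_pos: [0.5613, 0.1845, 0.212]
tcp_rot: [-0.001, 0.077, 0.997, -0.0]
wrist_force: [-0.2, 0.7, -1.3]
width: 0.0244
grip_force: 60.8
```

{"api": "servo_tool", "payload": {"moves": [[[0,0,4,0,255],[0,0,7,0,255],[0,0,9,0,255],[0,0,9,0,255],[0,0,9,0,255]]]}}

```text
clock: 13.3
eef_pos: [0.5615, 0.1844, 0.2039]
tcp_rot: [0.0, 0.076, 0.997, 0.0]
wrist_force: [-1.3, -0.7, -0.6]
width: 0.0243
grip_force: 64.6
```

```bash
cat > st.py <<'E'
from h import *
s=get_state();print(jxy(),"F tool",(tcp()[:3,:3].T@s["wrist_force"]).round(1),"w%.4f g%.0f t%.2f"%(s["width"],s["grip_force"],s["clock"]),"head err %.4f"%(np.arctan2(*tcp()[[1,0],1])-JH))
E
python3 st.py
```

```text
[ 3.3 54.9 30.9] F tool [ 1.2 -0.9  0.6] w0.0243 g65 t13.30 head err 0.0030
```

{"api": "servo_tool", "payload": {"moves": [[[-2,0,0,0,255],[-4,0,0,0,255],[-5,0,0,0,255],[-6,0,0,0,255],[-6,0,0,0,255]]]}}

```text
clock: 13.8
eef_pos: [0.5675, 0.1835, 0.2038]
tcp_rot: [0.0, 0.076, 0.997, 0.0]
wrist_force: [-1.2, -0.2, 1.9]
width: 0.0243
grip_force: 64.9
```

{"api": "servo_tool", "payload": {"moves": [[[-1,0,0,0,255],[-1,0,0,0,255]]]}}

```text
clock: 14.0
eef_pos: [0.5683, 0.1834, 0.2037]
tcp_rot: [-0.0, 0.076, 0.997, 0.0]
wrist_force: [-3.9, 0.7, 4.3]
width: 0.024
grip_force: 65.3
```

{"api": "servo_tool", "payload": {"moves": [[[-1,0,0,0,255],[-1,0,0,0,255]]]}}

```text
clock: 14.2
eef_pos: [0.5686, 0.1835, 0.2037]
tcp_rot: [-0.001, 0.076, 0.997, -0.0]
wrist_force: [-10.2, 0.8, 11.2]
width: 0.0245
grip_force: 66.0
```

{"api": "servo_tool", "payload": {"moves": [[[-1,0,0,0,255],[-1,0,0,0,255]]]}}

```text
clock: 14.4
eef_pos: [0.569, 0.1835, 0.2037]
tcp_rot: [-0.002, 0.076, 0.997, -0.0]
wrist_force: [-17.1, 1.8, 17.0]
width: 0.024
grip_force: 66.7
```

```bash
python3 st.py
```

```text
[10.8 55.1 30.7] F tool [ 17.3  -0.8 -16.9] w0.0240 g67 t14.40 head err 0.0037
```

{"api": "servo_tool", "payload": {"moves": [[[2,0,0,0,255],[2,2,0,0,255],[2,3,0,0,255],[2,4,0,0,255],[2,4,0,0,255]]]}}

```text
clock: 14.9
eef_pos: [0.5688, 0.186, 0.2037]
tcp_rot: [-0.001, 0.077, 0.997, -0.001]
wrist_force: [-7.1, -9.6, 10.7]
width: 0.0239
grip_force: 66.0
```

{"api": "servo_tool", "payload": {"moves": [[[0,1,0,0,255],[0,1,0,0,255]]]}}

```text
clock: 15.1
eef_pos: [0.569, 0.1868, 0.2037]
tcp_rot: [-0.001, 0.077, 0.997, -0.001]
wrist_force: [-6.8, -9.6, 10.5]
width: 0.0244
grip_force: 66.0
```

{"api": "servo_tool", "payload": {"moves": [[[0,1,0,0,255],[0,1,0,0,255]]]}}

```text
clock: 15.3
eef_pos: [0.5691, 0.1878, 0.2037]
tcp_rot: [-0.001, 0.077, 0.997, -0.001]
wrist_force: [-6.6, -9.2, 11.2]
width: 0.0243
grip_force: 66.0
```

{"api": "servo_tool", "payload": {"moves": [[[0,1,0,0,255],[0,1,0,0,255]]]}}

```text
clock: 15.5
eef_pos: [0.5693, 0.1888, 0.2037]
tcp_rot: [-0.001, 0.077, 0.997, -0.001]
wrist_force: [-7.6, -9.5, 11.1]
width: 0.0244
grip_force: 66.0
```

```bash
python3 st.py
```

```text
[10.3 60.4 30.7] F tool [  6.1 -10.6 -11. ] w0.0244 g66 t15.50 head err 0.0015
```

{"api": "servo_tool", "payload": {"moves": [[[0.5,0,-0.5,0,255],[0.5,1,-0.5,0,255],[0.5,1,-0.5,0,255]]]}}

```text
clock: 15.8
eef_pos: [0.5692, 0.1893, 0.2037]
tcp_rot: [-0.0, 0.077, 0.997, -0.001]
wrist_force: [-2.2, -11.9, 1.6]
width: 0.0245
grip_force: 64.9
```

{"api": "servo_tool", "payload": {"moves": [[[0,1,0,0,255],[0,1,0,0,255]]]}}

```text
clock: 16.0
eef_pos: [0.5693, 0.1896, 0.2038]
tcp_rot: [-0.001, 0.078, 0.997, -0.002]
wrist_force: [-3.2, -15.1, 3.8]
width: 0.0241
grip_force: 65.2
```

{"api": "servo_tool", "payload": {"moves": [[[0,1,0,0,255],[0,1,0,0,255]]]}}

```text
clock: 16.2
eef_pos: [0.5694, 0.1899, 0.2038]
tcp_rot: [-0.001, 0.078, 0.997, -0.003]
wrist_force: [-4.7, -19.5, 8.0]
width: 0.0243
grip_force: 65.5
```

```bash
python3 st.py
```

```text
[10.2 61.5 30.8] F tool [  1.6 -20.1  -7.9] w0.0243 g65 t16.20 head err -0.0004
```

{"api": "servo_tool", "payload": {"moves": [[[-1,0,0,0,255],[-1.5,0,0,0,255],[-1.5,-1,0,0,255],[-1.2,-1.5,0,0,255],[-1.2,-1.5,0,0,255]]]}}

```text
clock: 16.7
eef_pos: [0.5696, 0.1895, 0.2037]
tcp_rot: [-0.002, 0.077, 0.997, -0.002]
wrist_force: [-10.3, -12.8, 8.9]
width: 0.0241
grip_force: 65.7
```

{"api": "servo_tool", "payload": {"moves": [[[0,0,0,0,150],[0,0,0,0,140],[0,0,0,0,140],[0,0,-20,0,140],[0,0,-60,0,140]]]}}

```text
clock: 17.2
eef_pos: [0.5697, 0.1917, 0.2626]
tcp_rot: [-0.002, 0.076, 0.997, -0.001]
wrist_force: [0.4, 0.2, 0.1]
width: 0.0387
grip_force: 0.0
```

{"api": "servo_tool", "payload": {"moves": [[[30,0,-40,0,140],[60,0,-80,0,140],[80,0,-100,0,140],[80,0,-100,0,140]]]}}

```text
clock: 17.6
eef_pos: [0.49, 0.2048, 0.3672]
tcp_rot: [0.002, 0.075, 0.997, 0.002]
wrist_force: [0.2, -0.2, -0.4]
width: 0.0386
grip_force: 0.0
```

```bash
python3 st.py; cat >> h.py <<'E'
def rayplane(n,uv,M,z):
    c,f=K(n); r=np.c_[(uv[:,0]-c["cx"])/f,(uv[:,1]-c["cy"])/f,np.ones(len(uv))]@M[:3,:3].T
    return (M[:3,3]+r*((z-M[2,3])/r[:,2])[:,None])
def tojig(X):
    c,s=np.cos(JY),np.sin(JY); d=(np.atleast_2d(X)[:,:2]-JO)*1000
    return np.c_[c*d[:,0]+s*d[:,1],-s*d[:,0]+c*d[:,1]]
def lanes(fn):
    "links and rails in the jig frame, from the wrist camera"
    im,d,M=grab("wrist"); cv2.imwrite(f"pics/{fn}.png",im); P=cloud("wrist",d,M); h=cv2.cvtColor(im,cv2.COLOR_BGR2HSV)
    for nm,a,b in(("link",.037,.047),("rail/stop",.0245,.0355)):
        m=(h[...,1]<70)&(h[...,2]>70)&(P[...,2]>a)&(P[...,2]<b)
        m=cv2.morphologyEx(m.astype(np.uint8),cv2.MORPH_CLOSE,np.ones((9,9)) if nm=="link" else np.ones((2,2)))
        n,l,st,ce=cv2.connectedComponentsWithStats(m)
        for i in range(1,n):
            if st[i,4]<300: continue
            v,u=np.nonzero(l==i); X=tojig(rayplane("wrist",np.c_[u,v].astype(float),M,(.042 if nm=="link" else .028)))
            c,s,an=cv2.minAreaRect(X.astype(np.float32))
            print(nm,np.round(c,1),np.round(s,1),round(an,2),ce[i].round(),"bbox",X.min(0).round(1),X.max(0).round(1))
E
python3 -c "
from h import *
lanes('w8')"
```

```text
[-70.5  64.  194.2] F tool [-0.3 -0.1  0.4] w0.0386 g0 t17.60 head err 0.0050
link [ 7.1 59.3] [ 25.3 119.6] 89.28 [249. 239.] bbox [-52.7  46. ] [66.7 72. ]
rail/stop [ 14.3 -73.5] [141.6  76.9] 0.16 [118. 242.] bbox [ -56.4 -111.8] [ 85.1 -34.9]
rail/stop [  4.4 -41.3] [ 27.5 120.1] 89.67 [162. 229.] bbox [-55.6 -55.2] [ 64.4 -27.3]
rail/stop [14.5 54.2] [ 90.  140.6] 89.92 [248. 233.] bbox [-55.8   9.2] [84.8 99.3]
```

View pics/w8.png

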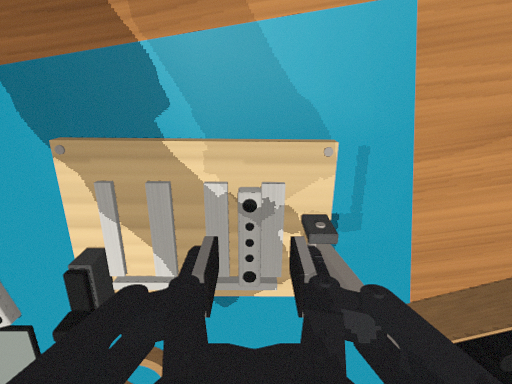

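Link 0 is in the lane, but it reads about 2 to 3 mm short of the stop. I'll nudge it home with closed fingers from its near end, then from its side.

{"api": "servo_tool", "payload": {"moves": [[[8,-4,40,0,255],[8,-4,80,0,255],[8,-4,120,0,255],[8,-4,150,0,255],[8,-4,166,0,255]]]}}

```text
clock: 18.15
eef_pos: [0.4825, 0.2005, 0.1946]
tcp_rot: [-0.002, 0.077, 0.997, -0.001]
wrist_force: [0.7, 0.1, 0.9]
width: 0.0002
grip_force: 0.0
```

{"api": "servo_tool", "payload": {"moves": [[[0,0,0,0,255],[0,0,0,0,255],[-4,0,0,0,255],[-8,0,0,0,255],[-12,0,0,0,255]]]}}

```text
clock: 18.65
eef_pos: [0.4952, 0.1992, 0.1984]
tcp_rot: [0.0, 0.076, 0.997, 0.0]
wrist_force: [-0.6, -0.4, 0.4]
width: -0.0002
grip_force: 0.0
```

{"api": "servo_tool", "payload": {"moves": [[[-2,0,0,0,255],[-2,0,0,0,255],[-2,0,0,0,255]]]}}

```text
clock: 18.95
eef_pos: [0.4966, 0.199, 0.1982]
tcp_rot: [0.0, 0.076, 0.997, 0.0]
wrist_force: [-0.4, 0.4, -0.4]
width: -0.0002
grip_force: 0.0
```

{"api": "servo_tool", "payload": {"moves": [[[-1,0,0,0,255],[-2,0,0,0,255],[-2,0,0,0,255]]]}}

```text
clock: 19.25
eef_pos: [0.4987, 0.1986, 0.1982]
tcp_rot: [0.0, 0.076, 0.997, -0.0]
wrist_force: [0.2, -0.4, 0.3]
width: 0.0007
grip_force: 0.0
```

```bash
python3 st.py
```

```text
[-60.9  59.2  25.2] F tool [-0.2 -0.4 -0.3] w0.0007 g0 t19.25 head err 0.0031
```

{"api": "servo_tool", "payload": {"moves": [[[-1,0,0,0,255],[-2,0,0,0,255],[-2,0,0,0,255]]]}}

```text
clock: 19.55
eef_pos: [0.4996, 0.1986, 0.198]
tcp_rot: [-0.001, 0.076, 0.997, -0.0]
wrist_force: [-9.6, 1.9, 6.8]
width: 0.0001
grip_force: 4.6
```

{"api": "servo_tool", "payload": {"moves": [[[-1,0,0,0,255],[-2,0,0,0,255],[-2,0,0,0,255]]]}}

```text
clock: 19.85
eef_pos: [0.5002, 0.1986, 0.1979]
tcp_rot: [-0.003, 0.076, 0.997, -0.001]
wrist_force: [-20.6, 3.0, 16.2]
width: 0.0
grip_force: 10.6
```

{"api": "servo_tool", "payload": {"moves": [[[-1,0,0,0,255],[-2,0,0,0,255],[-2,0,0,0,255]]]}}

```text
clock: 20.15
eef_pos: [0.5009, 0.1986, 0.1977]
tcp_rot: [-0.005, 0.075, 0.997, -0.001]
wrist_force: [-32.3, 4.9, 24.3]
width: -0.0
grip_force: 16.4
```

```bash
python3 st.py
```

```text
[-58.7  59.5  24.7] F tool [ 32.9  -0.1 -24. ] w-0.0000 g16 t20.15 head err 0.0052
```

{"api": "servo_tool", "payload": {"moves": [[[15,0,0,0,255],[15,-17,-20,0,255],[15,-34,-25,0,255],[-20,-34,-25,0,255],[-64,-34,-20,0,255]]]}}

```text
clock: 20.65
eef_pos: [0.5632, 0.1537, 0.219]
tcp_rot: [0.0, 0.076, 0.997, 0.0]
wrist_force: [0.3, 1.6, 0.1]
width: 0.0001
grip_force: 0.0
```

{"api": "servo_tool", "payload": {"moves": [[[0,0,0,0,255],[0,0,10,0,255],[0,0,15,0,255],[0,3,15,0,255],[0,5,15,0,255]]]}}

```text
clock: 21.15
eef_pos: [0.5627, 0.1598, 0.2028]
tcp_rot: [-0.0, 0.076, 0.997, -0.0]
wrist_force: [0.1, 0.8, -0.3]
width: -0.0001
grip_force: 0.0
```

{"api": "servo_tool", "payload": {"moves": [[[0,1,0,0,255],[0,2,0,0,255],[0,2,0,0,255]]]}}

```text
clock: 21.45
eef_pos: [0.5636, 0.1616, 0.2033]
tcp_rot: [0.0, 0.076, 0.997, 0.0]
wrist_force: [-0.0, 0.3, 0.1]
width: -0.0001
grip_force: 0.0
```

{"api": "servo_tool", "payload": {"moves": [[[0,1,0,0,255],[0,2,0,0,255],[0,2,0,0,255]]]}}

```text
clock: 21.75
eef_pos: [0.5639, 0.1629, 0.2032]
tcp_rot: [-0.0, 0.077, 0.997, -0.0]
wrist_force: [-1.3, -2.4, 0.7]
width: 0.0002
grip_force: 1.5
```

```bash
python3 st.py
```

```text
[ 9.1 34.1 30.2] F tool [ 1.  -2.6 -0.7] w0.0002 g1 t21.75 head err 0.0027
```

{"api": "servo_tool", "payload": {"moves": [[[0,1,0,0,255],[0,2,0,0,255],[0,3,0,0,255],[0,3,0,0,255],[0,3,0,0,255]]]}}

```text
clock: 22.25
eef_pos: [0.5643, 0.164, 0.2032]
tcp_rot: [-0.001, 0.077, 0.997, -0.002]
wrist_force: [-4.1, -15.5, 9.2]
width: 0.0003
grip_force: 8.2
```

{"api": "servo_tool", "payload": {"moves": [[[0,-6,0,0,255],[0,-10,-20,0,255],[30,0,-70,0,160],[60,10,-120,0,140],[80,20,-160,0,140]]]}}

```text
clock: 22.75
eef_pos: [0.4931, 0.1947, 0.3522]
tcp_rot: [-0.0, 0.076, 0.997, 0.0]
wrist_force: [0.8, 0.6, 0.4]
width: 0.0385
grip_force: 0.0
```

{"api": "servo_tool", "payload": {"moves": [[[0,0,0,0,140],[0,0,0,0,140]]]}}

```text
clock: 22.95
eef_pos: [0.4941, 0.195, 0.352]
tcp_rot: [0.001, 0.076, 0.997, 0.001]
wrist_force: [0.9, 0.9, -0.3]
width: 0.0386
grip_force: 0.0
```

```bash
python3 st.py; python3 -c "
from h import *
lanes('w9')
im,d,M=grab('top'); P=cloud('top',d,M)
for o in links(im,P):
    if abs(o[1][0]-120)<12 and abs(o[1][1]-26)<8: print(*o)
"
```

```text
[-64.9  54.9 179. ] F tool [-0.7  1.   0.3] w0.0386 g0 t22.95 head err 0.0044
link [ 7.3 59.1] [ 25.4 120. ] 89.76 [258. 240.] bbox [-52.7  46.2] [67.2 72. ]
rail/stop [   4.9 -101.4] [ 20.6 122. ] 89.86 [112. 230.] bbox [ -56.1 -111.8] [ 65.9 -91. ]
rail/stop [  4.1 -41.5] [ 27.2 120.6] 89.86 [166. 229.] bbox [-56.2 -55.2] [ 64.4 -27.7]
rail/stop [14.9 54. ] [ 90.2 141.4] 89.76 [253. 237.] bbox [-55.7   8.6] [85.4 99.3]
[ 582.1 -343.4] [119.6  26.5] 40.1 22.4 [331.0, 167.0]
```

Pushed firmly against stop and rail, the home reading in this view is (7.2, 59.1), so the lane 0 link is home and the camera offset is known. Next is the middle link.

{"api": "servo_tool", "payload": {"moves": [[[-12,-36,0,0,110],[-24,-72,0,0,110],[-36,-108,0,0,110],[-48,-144,0,0,110],[-60,-180,0,0,110]]]}}

```text
clock: 23.55
eef_pos: [0.5263, 0.0052, 0.3497]
tcp_rot: [-0.001, 0.077, 0.997, -0.0]
wrist_force: [1.6, 0.5, -0.4]
width: 0.0483
grip_force: 0.0
```

{"api": "servo_tool", "payload": {"moves": [[[-12,-36,0,-0.1,110],[-24,-72,0,-0.2,110],[-36,-108,0,-0.27,110],[-48,-144,0,-0.27,110],[-59,-171,0,-0.27,110]]]}}

```text
clock: 24.05
eef_pos: [0.5582, -0.174, 0.3495]
tcp_rot: [-0.001, -0.057, 0.998, -0.0]
wrist_force: [-0.2, -0.4, -0.9]
width: 0.0486
grip_force: 0.0
```

{"api": "servo_tool", "payload": {"moves": [[[0,0,0,0,110],[0,0,0,0,110]]]}}

```text
clock: 24.25
eef_pos: [0.5583, -0.1715, 0.3495]
tcp_rot: [-0.001, -0.058, 0.998, 0.0]
wrist_force: [-0.6, 0.1, 0.3]
width: 0.0484
grip_force: 0.0
```

```bash
python3 - <<'E'
from h import *
pick("w10"); s=get_state(); print(tcp()[:3,3].round(4),s["q"].round(2),s["clock"])
print(shift([.5957,-.1675],.009,np.radians(7.2+90)))
E
```

```text
[ 580.5 -346.1] [119.1  26.5] 39.8 21.9 [87.0, 172.0]
[ 595.2 -169.1] [118.8  25. ] 7.2 22.0 [253.0, 203.0]
[ 0.5584 -0.1705  0.3498] [ 0.13  0.52  0.1   1.77 -0.06  0.85  1.94] 24.3
([-37.7, -1.5, 167.7], 'turn -0.009')
```

{"api": "servo_tool", "payload": {"moves": [[[-18,-1,40,-0.009,80],[-37,-2.4,80,-0.009,80],[-37,-2.4,120,-0.009,80],[-37,-2.4,140,-0.009,80],[-37,-2.4,150,-0.009,80]]]}}

```text
clock: 24.8
eef_pos: [0.5949, -0.1674, 0.1984]
tcp_rot: [-0.002, -0.064, 0.998, 0.001]
wrist_force: [-0.1, -0.7, 0.3]
width: 0.0586
grip_force: 0.0
```

{"api": "servo_tool", "payload": {"moves": [[[0,0,10,0,80],[0,0,17,0,80],[0,0,17,0,80],[0,0,17,0,255],[0,0,17,0,255]]]}}

```text
clock: 25.3
eef_pos: [0.5958, -0.1688, 0.1848]
tcp_rot: [0.001, -0.063, 0.998, -0.0]
wrist_force: [-0.1, 0.1, -1.1]
width: 0.0305
grip_force: 0.0
```

{"api": "servo_tool", "payload": {"moves": [[[0,0,0,0,255],[0,0,0,0,255],[0,0,0,0,255],[0,0,-30,0,255],[0,0,-70,0,255]]]}}

```text
clock: 25.8
eef_pos: [0.5949, -0.1685, 0.2537]
tcp_rot: [-0.001, -0.063, 0.998, 0.0]
wrist_force: [0.6, -0.4, -0.5]
width: 0.0239
grip_force: 59.5
```

{"api": "servo_tool", "payload": {"moves": [[[0,0,-40,0,255],[0,0,-50,0,255],[0,0,-50,0,255]]]}}

```text
clock: 26.1
eef_pos: [0.5958, -0.1688, 0.3059]
tcp_rot: [0.002, -0.063, 0.998, -0.0]
wrist_force: [0.0, 0.2, -2.2]
width: 0.0241
grip_force: 59.6
```

```bash
python3 st.py; python3 -c "
from h import *
print(shift(jig(3,-8),.125,JH))"
```

```text
[  92.1 -288.8  132.9] F tool [-0.   0.2  2.2] w0.0241 g60 t26.10 head err 0.2819
([7.5, 294.5, 7.6], 'turn 0.282')
```

{"api": "servo_tool", "payload": {"moves": [[[1,35,-5,0.1,255],[2,75,-5,0.2,255],[3,115,-5,0.282,255],[4,155,-5,0.282,255],[5,195,-5,0.282,255]]]}}

```text
clock: 26.6
eef_pos: [0.5652, 0.0257, 0.3075]
tcp_rot: [-0.001, 0.078, 0.997, -0.0]
wrist_force: [1.3, 0.5, -1.8]
width: 0.0239
grip_force: 59.6
```

```bash
python3 st.py; python3 -c "
from h import *
print(shift(jig(3,-8),.125,JH))"
```

```text
[  31.6 -101.3  134.5] F tool [-1.3  0.7  1.8] w0.0239 g60 t26.60 head err -0.0000
([28.5, 93.3, 9.5], 'turn -0.000')
```

{"api": "servo_tool", "payload": {"moves": [[[12,40,5,0,255],[24,80,9,0,255],[28,93,9,0,255],[28,93,30,0,255],[28,93,50,0,255]]]}}

```text
clock: 27.1
eef_pos: [0.5524, 0.1208, 0.2574]
tcp_rot: [-0.0, 0.077, 0.997, -0.0]
wrist_force: [0.8, -0.5, -1.5]
width: 0.0242
grip_force: 59.7
```

{"api": "servo_tool", "payload": {"moves": [[[0,0,25,0,255],[0,0,38,0,255],[0,0,44,0,255],[0,0,44,0,255]]]}}

```text
clock: 27.5
eef_pos: [0.5527, 0.1201, 0.2143]
tcp_rot: [-0.001, 0.078, 0.997, -0.0]
wrist_force: [0.3, 0.2, -1.1]
width: 0.0243
grip_force: 59.6
```

```bash
python3 st.py; python3 -c "
from h import *
print(shift(jig(3,-8),.0325,JH))"
```

```text
[  4.6 -10.1  41.3] F tool [-0.2  0.2  1.1] w0.0243 g60 t27.50 head err -0.0002
([1.6, 2.1, 8.8], 'turn -0.000')
```

{"api": "servo_tool", "payload": {"moves": [[[0,1,5,0,255],[0,1,9,0,255],[-3,1,9,0,255],[-5,1,9,0,255],[-5,1,9,0,255]]]}}

```text
clock: 28.0
eef_pos: [0.5574, 0.1208, 0.2059]
tcp_rot: [-0.001, 0.078, 0.997, -0.0]
wrist_force: [-6.4, 1.2, 0.9]
width: 0.0239
grip_force: 59.9
```

{"api": "servo_tool", "payload": {"moves": [[[-1,0,0,0,255],[-1,0,0,0,255]]]}}

```text
clock: 28.2
eef_pos: [0.5577, 0.1208, 0.2058]
tcp_rot: [-0.002, 0.078, 0.997, -0.0]
wrist_force: [-11.7, 1.9, 2.2]
width: 0.0242
grip_force: 60.1
```

{"api": "servo_tool", "payload": {"moves": [[[-1,0,0,0,255],[-1,0,0,0,255]]]}}

```text
clock: 28.4
eef_pos: [0.558, 0.1207, 0.2056]
tcp_rot: [-0.003, 0.077, 0.997, -0.0]
wrist_force: [-16.6, 3.5, 5.9]
width: 0.0242
grip_force: 60.5
```

{"api": "servo_tool", "payload": {"moves": [[[-1,0,0,0,255],[-1,0,0,0,255]]]}}

```text
clock: 28.6
eef_pos: [0.5584, 0.1207, 0.2055]
tcp_rot: [-0.004, 0.077, 0.997, -0.0]
wrist_force: [-23.8, 4.9, 9.8]
width: 0.0241
grip_force: 60.9
```

```bash
python3 st.py
```

```text
[10.1 -8.5 32.5] F tool [24.4  1.1 -9.6] w0.0241 g61 t28.60 head err 0.0011
```

Stop contact is made. I'll ease off, then push toward the rail (about y -3.5).

{"api": "servo_tool", "payload": {"moves": [[[2.5,0,0,0,255],[2.5,2,0,0,255],[2.5,4,0,0,255],[2.5,5,0,0,255],[2.5,5,0,0,255]]]}}

```text
clock: 29.1
eef_pos: [0.5583, 0.1249, 0.2057]
tcp_rot: [-0.002, 0.078, 0.997, -0.001]
wrist_force: [-9.6, -1.7, -0.2]
width: 0.0243
grip_force: 59.7
```

{"api": "servo_tool", "payload": {"moves": [[[0,1,0,0,255],[0,1,0,0,255]]]}}

```text
clock: 29.3
eef_pos: [0.5584, 0.1258, 0.2057]
tcp_rot: [-0.002, 0.078, 0.997, -0.001]
wrist_force: [-9.3, -3.2, 0.0]
width: 0.0244
grip_force: 59.7
```

{"api": "servo_tool", "payload": {"moves": [[[0,1,0,0,255],[0,1,0,0,255]]]}}

```text
clock: 29.5
eef_pos: [0.5585, 0.1262, 0.2057]
tcp_rot: [-0.002, 0.078, 0.997, -0.001]
wrist_force: [-9.6, -7.3, 1.2]
width: 0.024
grip_force: 59.9
```

{"api": "servo_tool", "payload": {"moves": [[[0,1,0,0,255],[0,1,0,0,255]]]}}

```text
clock: 29.7
eef_pos: [0.5586, 0.1264, 0.2057]
tcp_rot: [-0.002, 0.079, 0.997, -0.002]
wrist_force: [-10.7, -11.0, 2.1]
width: 0.0242
grip_force: 60.2
```

```bash
python3 st.py
```

```text
[ 9.5 -2.9 32.7] F tool [  8.8 -12.5  -2. ] w0.0242 g60 t29.70 head err -0.0016
```

{"api": "servo_tool", "payload": {"moves": [[[0,1,1,0,255],[0,0,1.8,0,255],[0,-1,1.8,0,255],[0,-1,1.8,0,255],[0,-1,1.8,0,255]]]}}

```text
clock: 30.2
eef_pos: [0.5585, 0.1261, 0.205]
tcp_rot: [-0.002, 0.078, 0.997, -0.001]
wrist_force: [-17.4, -8.2, 24.7]
width: 0.024
grip_force: 62.9
```

{"api": "servo_tool", "payload": {"moves": [[[0,0,0,0,150],[0,0,0,0,140],[0,0,0,0,140],[0,0,-20,0,140],[0,0,-60,0,140]]]}}

```text
clock: 30.7
eef_pos: [0.5589, 0.1274, 0.2628]
tcp_rot: [-0.002, 0.078, 0.997, -0.001]
wrist_force: [0.3, -0.8, 0.8]
width: 0.0387
grip_force: 0.0
```

{"api": "servo_tool", "payload": {"moves": [[[30,0,-40,0,140],[60,0,-70,0,140],[75,0,-87,0,140],[75,0,-87,0,140]]]}}

```text
clock: 31.1
eef_pos: [0.4845, 0.1397, 0.3536]
tcp_rot: [0.001, 0.077, 0.997, 0.001]
wrist_force: [0.7, 0.3, -0.2]
width: 0.0382
grip_force: 0.0
```

```bash
python3 st.py; python3 -c "
from h import *
lanes('w11')"
```

```text
[-65.8  -1.3 180.6] F tool [-0.6  0.4  0.2] w0.0382 g0 t31.10 head err 0.0014
link [ 6.9 -4.9] [ 25.7 119.3] 89.72 [251. 239.] bbox [-52.7 -18. ] [66.5  8. ]
link [-17.2  58.3] [26.1 68.9] 90.0 [312. 218.] bbox [-51.7  45.2] [17.2 71.4]
rail/stop [  10.1 -101.5] [ 19.7 131.6] 89.48 [164. 231.] bbox [ -55.6 -111.6] [ 75.8 -91.7]
rail/stop [14.7 -6.6] [148.3  94.7] 4.99 [251. 236.] bbox [-55.7 -54.8] [84.5 47.1]
rail/stop [ 5.1 72.9] [ 52.8 121.7] 89.85 [333. 224.] bbox [-55.7  46.6] [66.  99.4]
```

Lane 1 reads (6.9,-4.9), which matches home. Now the third link.

{"api": "servo_tool", "payload": {"moves": [[[-17,-46,0,0.14,110],[-34,-92,0,0.28,110],[-51,-138,0,0.42,110],[-68,-185,0,0.56,110],[-85,-231,0,0.7,110]]]}}

```text
clock: 31.65
eef_pos: [0.5341, -0.1049, 0.3503]
tcp_rot: [-0.0, 0.418, 0.909, -0.0]
wrist_force: [0.5, 0.5, 0.7]
width: 0.0484
grip_force: 0.0
```

{"api": "servo_tool", "payload": {"moves": [[[-43,-24,0,0.14,110],[-86,-49,0,0.28,110],[-128,-73,0,0.42,110],[-171,-98,0,0.56,110],[-214,-122,0,0.7,110]]]}}

```text
clock: 32.15
eef_pos: [0.582, -0.3466, 0.3498]
tcp_rot: [-0.0, 0.704, 0.71, -0.001]
wrist_force: [0.9, -0.2, 0.3]
width: 0.0484
grip_force: 0.0
```

{"api": "servo_tool", "payload": {"moves": [[[0,0,0,0.14,110],[0,0,0,0.28,110],[0,0,0,0.42,110],[0,0,0,0.56,110],[0,0,0,0.7,110]]]}}

```text
clock: 32.65
eef_pos: [0.5819, -0.3446, 0.3496]
tcp_rot: [-0.0, 0.905, 0.426, -0.001]
wrist_force: [0.6, 0.1, 0.3]
width: 0.0484
grip_force: 0.0
```

{"api": "servo_tool", "payload": {"moves": [[[0,0,0,0.14,110],[0,0,0,0.19,110],[0,0,0,0.19,110],[0,0,0,0.19,110]]]}}

```text
clock: 33.05
eef_pos: [0.5818, -0.3443, 0.3502]
tcp_rot: [0.0, 0.94, 0.342, -0.001]
wrist_force: [0.7, -1.0, 0.3]
width: 0.0485
grip_force: 0.0
```

```bash
python3 - <<'E'
from h import *
pick("w12"); s=get_state(); print(tcp()[:3,3].round(4),s["q"].round(2),s["clock"])
print(shift([.5815,-.3455],.009,np.radians(39.8+90)))
E
```

```text
[ 581.3 -346.2] [119.2  25.6] 39.6 22.1 [255.0, 169.0]
[ 0.5818 -0.3442  0.3505] [-0.    0.81  0.79  1.53 -0.62  1.07  0.06] 33.1
([-0.9, 0.9, 168.5], 'turn 0.003')
```

{"api": "servo_tool", "payload": {"moves": [[[-1,1,45,0.005,80],[-1.5,1,90,0.005,80],[-1.5,1,125,0.005,80],[-1.5,1,145,0.005,80],[-1.5,1,155,0.005,80]]]}}

```text
clock: 33.6
eef_pos: [0.5809, -0.3458, 0.1947]
tcp_rot: [-0.001, 0.941, 0.339, -0.001]
wrist_force: [0.3, -0.6, -0.1]
width: 0.0585
grip_force: 0.0
```

{"api": "servo_tool", "payload": {"moves": [[[0,0,8,0,80],[0,0,13,0,80],[0,0,13,0,80],[0,0,13,0,255],[0,0,13,0,255]]]}}

```text
clock: 34.1
eef_pos: [0.5814, -0.3458, 0.184]
tcp_rot: [0.0, 0.941, 0.339, 0.0]
wrist_force: [0.0, 0.1, 0.2]
width: 0.0304
grip_force: 0.0
```

{"api": "servo_tool", "payload": {"moves": [[[0,0,0,0,255],[0,0,0,0,255],[0,0,0,0,255],[0,0,0,0,255],[0,0,-20,0,255]]]}}

```text
clock: 34.6
eef_pos: [0.5807, -0.3452, 0.2022]
tcp_rot: [-0.001, 0.941, 0.339, -0.001]
wrist_force: [0.3, 0.1, -0.1]
width: 0.0241
grip_force: 59.3
```

{"api": "servo_tool", "payload": {"moves": [[[0,0,-50,0,255],[0,0,-100,0,255],[0,0,-110,0,255],[0,0,-110,0,255]]]}}

```text
clock: 35.0
eef_pos: [0.5814, -0.3459, 0.3164]
tcp_rot: [0.001, 0.941, 0.339, 0.002]
wrist_force: [-0.9, 0.0, -2.4]
width: 0.0238
grip_force: 59.4
```

```bash
python3 st.py; python3 -c "
from h import *
print(shift(jig(3,-73),.135,JH))"
```

```text
[ 105.3 -465.9  143.4] F tool [-0.7 -0.6  2.4] w0.0238 g59 t35.00 head err -2.2949
([226.6, -336.9, 7.6], 'turn 0.847')
```

{"api": "servo_tool", "payload": {"moves": [[[22,-33,-3,-0.14,255],[45,-67,-3,-0.28,255],[68,-101,-3,-0.42,255],[90,-134,-3,-0.56,255],[113,-168,-3,-0.7,255]]]}}

```text
clock: 35.5
eef_pos: [0.5605, -0.1424, 0.3153]
tcp_rot: [-0.001, 0.766, 0.643, -0.001]
wrist_force: [0.9, -0.2, -1.2]
width: 0.0244
grip_force: 59.4
```

{"api": "servo_tool", "payload": {"moves": [[[39,-11,0,-0.14,255],[78,-22,0,-0.28,255],[117,-33,0,-0.42,255],[156,-44,0,-0.56,255],[195,-55,0,-0.7,255]]]}}

```text
clock: 36.0
eef_pos: [0.5412, 0.0592, 0.3155]
tcp_rot: [-0.001, 0.499, 0.867, -0.0]
wrist_force: [0.9, 0.6, 0.1]
width: 0.0245
grip_force: 59.4
```

{"api": "servo_tool", "payload": {"moves": [[[0,0,0,-0.14,255],[0,0,0,-0.28,255],[0,0,0,-0.42,255],[0,0,0,-0.56,255],[0,0,0,-0.7,255]]]}}

```text
clock: 36.5
eef_pos: [0.5416, 0.0576, 0.3153]
tcp_rot: [-0.001, 0.172, 0.985, -0.0]
wrist_force: [0.7, 0.0, -0.5]
width: 0.0243
grip_force: 59.4
```

{"api": "servo_tool", "payload": {"moves": [[[0,0,0,-0.14,255],[0,0,0,-0.195,255],[0,0,0,-0.195,255]]]}}

```text
clock: 36.8
eef_pos: [0.5417, 0.0574, 0.3154]
tcp_rot: [-0.001, 0.077, 0.997, -0.0]
wrist_force: [0.9, -0.0, -1.2]
width: 0.0245
grip_force: 59.4
```

```bash
python3 st.py; python3 -c "
from h import *
print(shift(jig(3,-73),.032,JH))"
```

```text
[  3.4 -73.7 142.4] F tool [-0.9  0.1  1.2] w0.0245 g59 t36.80 head err 0.0008
([0.3, 0.7, 110.4], 'turn 0.001')
```

{"api": "servo_tool", "payload": {"moves": [[[0,0.5,30,0,255],[0,0.5,60,0,255],[0,0.5,85,0,255],[0,0.5,98,0,255],[0,0.5,103,0,255]]]}}

```text
clock: 37.3
eef_pos: [0.5417, 0.058, 0.2119]
tcp_rot: [-0.001, 0.078, 0.997, -0.0]
wrist_force: [0.1, 0.2, -0.4]
width: 0.0242
grip_force: 59.5
```

{"api": "servo_tool", "payload": {"moves": [[[0,0,4,0,255],[0,0,7,0,255],[-3,0,7,0,255],[-5,0,7,0,255],[-5,0,7,0,255]]]}}

```text
clock: 37.8
eef_pos: [0.5475, 0.0572, 0.2067]
tcp_rot: [0.001, 0.078, 0.997, 0.0]
wrist_force: [-1.3, 0.6, -1.1]
width: 0.024
grip_force: 59.5
```

{"api": "servo_tool", "payload": {"moves": [[[-1,0,0,0,255],[-1,0,0,0,255]]]}}

```text
clock: 38.0
eef_pos: [0.5481, 0.0571, 0.2063]
tcp_rot: [0.0, 0.078, 0.997, 0.0]
wrist_force: [0.6, 0.6, -0.7]
width: 0.0241
grip_force: 59.5
```

{"api": "servo_tool", "payload": {"moves": [[[-1,0,0,0,255],[-1,0,0,0,255]]]}}

```text
clock: 38.2
eef_pos: [0.5488, 0.057, 0.2061]
tcp_rot: [-0.0, 0.078, 0.997, -0.0]
wrist_force: [-3.2, 0.6, 0.0]
width: 0.0241
grip_force: 59.6
```

{"api": "servo_tool", "payload": {"moves": [[[-1,0,0,0,255],[-1,0,0,0,255]]]}}

```text
clock: 38.4
eef_pos: [0.5492, 0.057, 0.2059]
tcp_rot: [-0.001, 0.078, 0.997, -0.0]
wrist_force: [-7.9, 1.9, 2.3]
width: 0.0245
grip_force: 59.9
```

```bash
python3 st.py
```

```text
[ 10.9 -72.9  32.9] F tool [ 8.1  0.7 -2.2] w0.0245 g60 t38.40 head err 0.0003
```

Stop contact is made. Pushing toward the rail (about y -67.5).

{"api": "servo_tool", "payload": {"moves": [[[0,2,0,0,255],[0,4,0,0,255],[0,5,0,0,255],[0,6,0,0,255],[0,6,0,0,255]]]}}

```text
clock: 38.9
eef_pos: [0.5501, 0.0623, 0.2057]
tcp_rot: [-0.001, 0.078, 0.997, -0.0]
wrist_force: [-7.5, -2.5, -1.2]
width: 0.0246
grip_force: 59.5
```

{"api": "servo_tool", "payload": {"moves": [[[0,1,0,0,255],[0,1,0,0,255]]]}}

```text
clock: 39.1
eef_pos: [0.5501, 0.0626, 0.2057]
tcp_rot: [-0.001, 0.078, 0.997, -0.001]
wrist_force: [-7.2, -5.5, -0.3]
width: 0.024
grip_force: 59.7
```

{"api": "servo_tool", "payload": {"moves": [[[0,1,0,0,255],[0,1,0,0,255]]]}}

```text
clock: 39.3
eef_pos: [0.5502, 0.0628, 0.2057]
tcp_rot: [-0.002, 0.079, 0.997, -0.001]
wrist_force: [-7.3, -10.7, 2.1]
width: 0.0244
grip_force: 59.9
```

```bash
python3 st.py
```

```text
[ 11.1 -67.   32.7] F tool [  5.6 -11.8  -2. ] w0.0244 g60 t39.30 head err -0.0018
```

{"api": "servo_tool", "payload": {"moves": [[[0,1,1,0,255],[-1,0,1.8,0,255],[-1,-1,1.8,0,255],[-1,-1,1.8,0,255],[-1,-1,1.8,0,255]]]}}

```text
clock: 39.8
eef_pos: [0.5505, 0.0626, 0.2043]
tcp_rot: [-0.002, 0.078, 0.997, -0.001]
wrist_force: [-17.0, -4.8, 17.3]
width: 0.0242
grip_force: 61.7
```

{"api": "servo_tool", "payload": {"moves": [[[0,0,0,0,150],[0,0,0,0,140],[0,0,0,0,140],[0,0,-20,0,140],[0,0,-60,0,140]]]}}

```text
clock: 40.3
eef_pos: [0.5515, 0.0635, 0.2631]
tcp_rot: [-0.002, 0.078, 0.997, -0.001]
wrist_force: [-0.2, -0.1, 0.3]
width: 0.0385
grip_force: 0.0
```

{"api": "servo_tool", "payload": {"moves": [[[30,20,-40,0,140],[60,45,-80,0,140],[75,60,-120,0,140],[75,64,-150,0,140],[75,64,-150,0,140]]]}}

```text
clock: 40.8
eef_pos: [0.4883, 0.1398, 0.4187]
tcp_rot: [0.003, 0.077, 0.997, 0.002]
wrist_force: [0.8, -0.6, -0.2]
width: 0.0386
grip_force: 0.0
```

{"api": "servo_tool", "payload": {"moves": [[[0,0,0,0,140],[0,0,0,0,140]]]}}

```text
clock: 41.0
eef_pos: [0.4879, 0.1382, 0.4136]
tcp_rot: [-0.0, 0.078, 0.997, -0.0]
wrist_force: [0.6, -0.1, -0.6]
width: 0.0384
grip_force: 0.0
```

```bash
python3 st.py; python3 -c "
from h import *
lanes('w13')"
```

```text
[-62.3  -2.2 240.6] F tool [-0.6 -0.1  0.6] w0.0384 g0 t41.00 head err -0.0002
link [ -4.  -68.3] [26.  97.2] 89.8 [202. 207.] bbox [-52.6 -81.4] [ 44.6 -55.2]
link [ 7.2 -4.9] [ 25.2 119.6] 89.57 [253. 215.] bbox [-52.6 -17.9] [67.   7.9]
link [-3.5 58.2] [26.2 95.9] 89.75 [304. 205.] bbox [-51.3  45.1] [44.5 71.5]
rail/stop [   4.8 -101.7] [ 19.8 119.9] 89.93 [179. 209.] bbox [ -55.2 -111.6] [ 64.7 -91.7]
rail/stop [ 16.9 -16.6] [157.9  96.2] 12.91 [231. 220.] bbox [-55.2 -80.7] [83.7 45.3]
rail/stop [4.8 9.8] [119.9  51.2] 0.02 [273. 208.] bbox [-55.2 -15.8] [64.7 35.4]
rail/stop [ 4.8 73.2] [119.8  52.6] 0.12 [323. 206.] bbox [-55.2  46.9] [64.7 99.4]
```

View pics/w13.png

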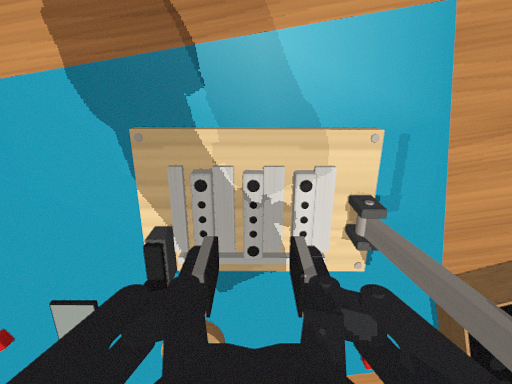

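All three links are lying in their lanes, at u=202, 253 and 304. The readings sit about 2.5 mm off nominal in x even after a firm push, so I'll check the gap at the stop directly, from closer.

{"api": "servo_tool", "payload": {"moves": [[[0,0,40,0,0],[0,0,80,0,0],[0,0,100,0,0],[0,0,100,0,0],[0,0,100,0,0]]]}}

```text
clock: 41.55
eef_pos: [0.4881, 0.138, 0.3143]
tcp_rot: [-0.0, 0.078, 0.997, -0.0]
wrist_force: [0.3, -0.2, 0.6]
width: 0.0856
grip_force: 0.0
```

```bash
python3 st.py; python3 - <<'E'
from h import *
im,d,M=grab("wrist"); P=cloud("wrist",d,M); J=tojig(P.reshape(-1,3)).reshape(384,512,2); Z=P[...,2]*1000
cv2.imwrite("pics/w14.png",im); np.savez("w14.npz",im=im,d=d,M=M)
for y in(-68,-4,60):
    m=(abs(J[...,1]-y)<8)&(J[...,0]>-62)&(J[...,0]<95)&(Z<60)&(Z>10)
    x=J[...,0][m]; z=Z[m]
    print(y,"link top x %.1f..%.1f z %.1f"%(*np.percentile(x[(z>38)&(z<46)],[.3,99.7]),np.median(z[(z>38)&(z<46)])) if ((z>38)&(z<46)).any() else "none")
    s=(z>31)&(z<36)&(x>55); 
    if s.any(): print("   stop x %.1f..%.1f z %.1f"%(*np.percentile(x[s],[1,99]),np.median(z[s])))
    t=m&(abs(J[...,1]-y)<2)&(J[...,0]>60)
    q=np.c_[J[...,0][t],Z[t]]; q=q[q[:,0].argsort()]; print("   ",q[::max(1,len(q)//22)].round(1).tolist())
E
```

```text
[-62.   -2.3 141.3] F tool [-0.3 -0.1 -0.6] w0.0856 g0 t41.55 head err -0.0007
-68 link top x -51.2..66.7 z 42.3
   stop x 74.0..79.1 z 34.4
    [[60.9, 41.4], [61.0, 42.7], [61.2, 42.5], [61.4, 42.2], [62.0, 41.5], [62.4, 42.5], [62.8, 42.1], [63.0, 41.8], [63.2, 41.6], [63.4, 42.8], [63.5, 42.7], [63.5, 42.6], [64.3, 41.8], [64.6, 42.8], [64.9, 42.5], [65.3, 42.0], [65.3, 42.0], [66.4, 42.2], [66.4, 42.1], [66.5, 42.1], [67.1, 41.3], [74.3, 34.6], [74.4, 34.5], [75.0, 33.9], [75.9, 34.2], [76.0, 34.2], [76.0, 34.1], [76.7, 34.8], [77.5, 35.3], [77.6, 33.9], [77.8, 33.6], [78.1, 34.7], [78.2, 34.6], [78.8, 34.0], [91.3, 21.6], [92.4, 20.3], [92.9, 19.7], [93.1, 19.6], [93.3, 20.8], [94.3, 19.8], [94.5, 19.5], [94.8, 20.7]]
-4 link top x -50.9..66.2 z 42.3
   stop x 74.0..79.5 z 34.2
    [[60.1, 42.3], [60.4, 43.3], [61.3, 40.9], [61.7, 41.9], [62.6, 42.2], [63.3, 41.4], [64.2, 41.8], [64.4, 42.9], [65.3, 42.0], [65.5, 41.7], [66.0, 42.6], [66.1, 42.4], [74.4, 34.4], [75.1, 33.7], [75.6, 34.5], [76.4, 33.6], [77.3, 34.1], [77.7, 33.6], [78.7, 34.0], [79.4, 33.3], [92.2, 21.9], [92.6, 20.1], [93.6, 20.4], [94.4, 19.6], [94.7, 20.8]]
60 link top x -50.5..68.4 z 42.2
   stop x 75.3..79.6 z 34.3
    [[60.4, 41.9], [61.3, 42.3], [61.6, 41.9], [62.7, 42.1], [63.3, 42.8], [63.7, 40.9], [64.2, 43.3], [64.9, 42.5], [65.1, 43.6], [65.6, 43.1], [67.0, 41.4], [68.5, 41.1], [68.7, 40.9], [76.1, 34.0], [76.4, 33.7], [76.9, 34.6], [77.2, 34.2], [78.5, 34.2], [79.6, 32.9], [92.6, 20.1], [92.8, 19.8], [94.0, 21.5], [94.3, 19.7]]
```

View pics/w14.png

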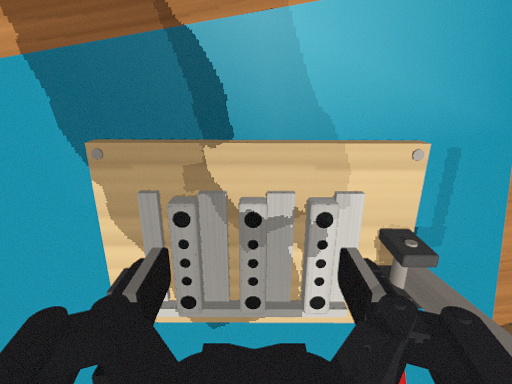

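The stop's far edge reads 79.3 (true 80) and the links' near ends read -51.2, -50.9 and -50.5 (true -50). Each link is therefore home to about 1 mm. Now back to the bar's grip.

{"api": "servo_tool", "payload": {"moves": [[[0,0,-45,0,100],[0,0,-90,0,100],[0,0,-135,0,100],[0,0,-180,0,100],[0,0,-216,0,120]]]}}

```text
clock: 42.1
eef_pos: [0.4874, 0.1378, 0.5347]
tcp_rot: [0.002, 0.078, 0.997, 0.001]
wrist_force: [0.7, 0.9, 0.9]
width: 0.0448
grip_force: 0.0
```

{"api": "servo_tool", "payload": {"moves": [[[-3,40,0,0,120],[-6,80,0,0,120],[-10,120,0,0,120],[-14,160,0,0,120],[-14,179,0,0,120]]]}}

```text
clock: 42.6
eef_pos: [0.5293, 0.3161, 0.5314]
tcp_rot: [0.0, 0.077, 0.997, 0.001]
wrist_force: [-1.1, 0.2, -0.6]
width: 0.045
grip_force: 0.0
```

{"api": "servo_tool", "payload": {"moves": [[[0,0,0,0,120],[0,0,0,0,120]]]}}

```text
clock: 42.8
eef_pos: [0.5294, 0.3125, 0.5314]
tcp_rot: [0.0, 0.078, 0.997, 0.0]
wrist_force: [0.3, -0.7, 0.0]
width: 0.0453
grip_force: 0.0
```

```bash
python3 st.py; python3 - <<'E'
from h import *
im,d,M=grab("wrist"); cv2.imwrite("pics/w15.png",im); P=cloud("wrist",d,M); J=tojig(P.reshape(-1,3)).reshape(384,512,2)
h=cv2.cvtColor(im,cv2.COLOR_BGR2HSV)
m=(h[...,2]<70)&(P[...,2]>.28)&(P[...,2]<.34)&(abs(J[...,0]+60)<30)&(abs(J[...,1]-176)<40)
print("rod",m.sum(),np.median(J[m],0).round(1),np.percentile(P[m][:,2],[5,50,95]).round(4))
T=tcp(); print(T[:3,3].round(4), shift([.529,.3125],.2933,JH))
E
```

```text
[-48.3 176.5 358.4] F tool [-0.4 -0.7 -0. ] w0.0453 g0 t42.80 head err -0.0001
rod 1502 [-60.5 176.4] [0.3119 0.3156 0.3172]
[0.5295 0.312  0.5314] ([0.7, 0.4, 65.1], 'turn -0.001')
```

View pics/w15.png

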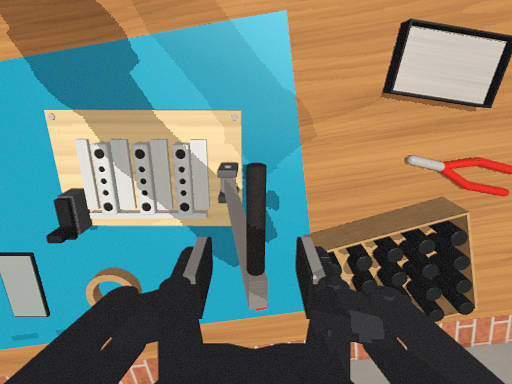

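The rod is centred between the pads at u=257 (y 176). I'll grip it and swing it down.

{"api": "servo_tool", "payload": {"moves": [[[0,0,25,0,120],[0,0,50,0,120],[0,0,65,0,120],[0,0,65,0,120],[0,0,65,0,255]]]}}

```text
clock: 43.35
eef_pos: [0.5297, 0.3123, 0.4666]
tcp_rot: [0.0, 0.078, 0.997, 0.0]
wrist_force: [0.3, 0.3, 0.1]
width: 0.0319
grip_force: 0.0
```

{"api": "servo_tool", "payload": {"moves": [[[0,0,0,0,255],[0,0,0,0,255],[0,0,0,0,255],[0,0,0,0,255]]]}}

```text
clock: 43.75
eef_pos: [0.5297, 0.313, 0.4669]
tcp_rot: [0.001, 0.078, 0.997, 0.001]
wrist_force: [-0.7, -0.2, 5.9]
width: 0.0117
grip_force: 58.4
```

{"api": "servo_tool", "payload": {"moves": [[[0,-33.6,-3.2,0,255],[0,-72.5,-1.4,0,255],[0,-110.8,6.2,0,255],[0,-147.4,19.4,0,255],[0,-181.7,37.9,0,255]]]}}

```text
clock: 44.25
eef_pos: [0.501, 0.1329, 0.4281]
tcp_rot: [0.001, 0.078, 0.997, 0.001]
wrist_force: [12.3, 10.5, -17.6]
width: 0.0119
grip_force: 60.1
```

{"api": "servo_tool", "payload": {"moves": [[[0,-31.1,23.5,0,255],[0,-58.3,51.3,0,255],[0,-81.2,82.9,0,255],[0,-96.9,112.8,0,255],[0,-107.9,142,0,255]]]}}

```text
clock: 44.75
eef_pos: [0.4845, 0.026, 0.2852]
tcp_rot: [0.001, 0.078, 0.997, 0.0]
wrist_force: [3.2, 12.8, -1.6]
width: 0.0119
grip_force: 61.0
```

```bash
python3 st.py
```

```text
[ -48.1 -113.6  112.2] F tool [-1.2 13.1  1.6] w0.0119 g61 t44.75 head err -0.0009
```

{"api": "servo_tool", "payload": {"moves": [[[0,-6.4,25.1,0,255],[0,-9.7,45.7,0,255],[0,-11.1,61.2,0,255],[0,-11.6,71.6,0,255],[0,-11.6,76,0,255]]]}}

```text
clock: 45.25
eef_pos: [0.4829, 0.0153, 0.2091]
tcp_rot: [-0.0, 0.078, 0.997, -0.0]
wrist_force: [-2.6, -1.5, 1.4]
width: 0.0124
grip_force: 64.5
```

{"api": "servo_tool", "payload": {"moves": [[[0,0,2,0,255],[0,0,2,0,255],[0,0,2,0,255]]]}}

```text
clock: 45.55
eef_pos: [0.4828, 0.0153, 0.2079]
tcp_rot: [0.0, 0.078, 0.997, -0.0]
wrist_force: [-2.1, -3.8, -2.7]
width: 0.0115
grip_force: 64.1
```

```bash
python3 st.py
```

```text
[ -48.1 -124.3   34.9] F tool [ 1.5 -4.1  2.7] w0.0115 g64 t45.55 head err -0.0000
```

{"api": "servo_tool", "payload": {"moves": [[[0,0,2,0,255],[0,0,4,0,255],[0,0,4,0,255]]]}}

```text
clock: 45.85
eef_pos: [0.483, 0.0151, 0.206]
tcp_rot: [0.001, 0.078, 0.997, 0.0]
wrist_force: [-19.0, -3.9, 72.2]
width: 0.0121
grip_force: 72.0
```

```bash
python3 st.py; python3 - <<'E'
from h import *
im,d,M=grab("wrist"); P=cloud("wrist",d,M); J=tojig(P.reshape(-1,3)).reshape(384,512,2)
for y in(-100,-80,-40,0,40):
    m=(abs(J[...,1]-y)<6)&(abs(J[...,0]-10)<10)&(P[...,2]>.044)&(P[...,2]<.09); print(y,m.sum(),np.median(P[m][:,2]) if m.any() else "")
E
```

```text
[ -48.  -124.5   33. ] F tool [ 18.   -6.8 -72.2] w0.0121 g72 t45.85 head err -0.0006
-100 0 
-80 121 0.05938823481686818
-40 0 
0 442 0.05968154831048031
40 0
```

The bar is down hard (its top reads z 59.5 mm). I'll release it and go round to the far side of the knob.

{"api": "servo_tool", "payload": {"moves": [[[0,0,-4,0,255],[0,0,-4,0,130],[0,0,-4,0,130],[0,0,-4,0,130],[0,0,-24,0,130]]]}}

```text
clock: 46.4
eef_pos: [0.4823, 0.0156, 0.2261]
tcp_rot: [-0.001, 0.078, 0.997, -0.0]
wrist_force: [-0.1, -0.3, 1.4]
width: 0.0421
grip_force: 0.0
```

{"api": "servo_tool", "payload": {"moves": [[[0,0,-40,0,130],[0,0,-80,0,180],[-20,0,-95,0,255],[-60,0,-95,0,255],[-100,0,-95,0,255]]]}}

```text
clock: 46.9
eef_pos: [0.5829, 0.0002, 0.3234]
tcp_rot: [0.001, 0.077, 0.997, 0.0]
wrist_force: [-0.2, -0.5, -0.4]
width: -0.0001
grip_force: 0.0
```

{"api": "servo_tool", "payload": {"moves": [[[-30,0,0,0,255],[-66,0,0,0,255],[-66,0,0,0,255]]]}}

```text
clock: 47.2
eef_pos: [0.6496, -0.0108, 0.3217]
tcp_rot: [0.001, 0.078, 0.997, -0.0]
wrist_force: [-1.0, 1.4, -0.5]
width: 0.0001
grip_force: 0.0
```

```bash
python3 st.py; python3 -c "
from h import *
print(shift(jig(117,-125),.082,JH))
im,d,M=grab('side');P=cloud('side',d,M)
J=tojig(P.reshape(-1,3)).reshape(384,512,2);h=cv2.cvtColor(im,cv2.COLOR_BGR2HSV)
k=(P[...,2]>.09)&(P[...,2]<.11)&(abs(J[...,1]+125)<25)&(abs(J[...,0]-70)<50)
print(k.sum(),J[k].mean(0).round(1) if k.any() else '')"
```

```text
[ 120.6 -124.3  148.7] F tool [1.2 1.2 0.5] w0.0001 g0 t47.20 head err -0.0002
([3.7, -0.7, 66.7], 'turn -0.000')
41 [  83.7 -129.6]
```

{"api": "servo_tool", "payload": {"moves": [[[0,-0.7,30,0,255],[0,-0.7,55,0,255],[0,-0.7,66,0,255],[0,-0.7,66,0,255],[8,-0.7,66,0,255]]]}}

```text
clock: 47.75
eef_pos: [0.639, -0.0098, 0.2573]
tcp_rot: [0.001, 0.078, 0.997, -0.0]
wrist_force: [0.5, 0.4, 0.5]
width: 0.0004
grip_force: 0.0
```

{"api": "servo_tool", "payload": {"moves": [[[8,0,0,0,255],[16,0,0,0,255],[24,0,0,0,255],[32,0,0,0,255],[38,0,0,0,255]]]}}

```text
clock: 48.25
eef_pos: [0.6006, -0.0037, 0.2568]
tcp_rot: [0.0, 0.078, 0.997, 0.0]
wrist_force: [2.4, 1.5, 1.4]
width: 0.0002
grip_force: 1.1
```

{"api": "servo_tool", "payload": {"moves": [[[3,0,0,0,255],[5,0,0,0,255],[5,0,0,0,255]]]}}

```text
clock: 48.55
eef_pos: [0.5968, -0.0031, 0.2568]
tcp_rot: [0.001, 0.078, 0.997, 0.0]
wrist_force: [6.4, -0.2, 0.3]
width: 0.0003
grip_force: 3.3
```

{"api": "servo_tool", "payload": {"moves": [[[2,0,0,0,255],[2,0,0,0,255],[2,0,0,0,255]]]}}

```text
clock: 48.85
eef_pos: [0.596, -0.003, 0.2572]
tcp_rot: [0.003, 0.078, 0.997, -0.0]
wrist_force: [16.5, -1.9, -2.0]
width: 0.0001
grip_force: 7.9
```

```bash
python3 st.py
```

```text
[  66.5 -124.9   84.2] F tool [-16.6   0.7   2.1] w0.0001 g8 t48.85 head err -0.0002
```

The tab is firmly home. I'll retreat and do a final check.

{"api": "servo_tool", "payload": {"moves": [[[-8,0,0,0,255],[-12,0,-30,0,255],[-12,0,-70,0,255],[-12,0,-110,0,200],[20,20,-140,0,130]]]}}

```text
clock: 49.35
eef_pos: [0.579, 0.0177, 0.3984]
tcp_rot: [0.001, 0.08, 0.997, -0.001]
wrist_force: [0.0, 0.6, 0.3]
width: 0.0283
grip_force: 0.0
```

{"api": "servo_tool", "payload": {"moves": [[[40,40,0,0,0],[80,70,0,0,0],[110,100,0,0,0],[140,110,0,0,0],[140,115,0,0,0]]]}}

```text
clock: 49.85
eef_pos: [0.4544, 0.1573, 0.3964]
tcp_rot: [-0.001, 0.076, 0.997, -0.0]
wrist_force: [0.5, -0.4, -0.6]
width: 0.0858
grip_force: 0.0
```

{"api": "servo_tool", "payload": {"moves": [[[0,0,0,0,0],[0,0,0,0,0],[0,0,0,0,0]]]}}

```text
clock: 50.15
eef_pos: [0.4578, 0.1547, 0.3963]
tcp_rot: [-0.0, 0.079, 0.997, -0.0]
wrist_force: [0.2, -0.7, 0.1]
width: 0.0854
grip_force: 0.0
```

```bash
python3 st.py; python3 - <<'E'
from h import *
im,d,M=grab("wrist"); cv2.imwrite("pics/w16.png",im); P=cloud("wrist",d,M); J=tojig(P.reshape(-1,3)).reshape(384,512,2); Z=P[...,2]*1000
k=(Z>98)&(Z<110)&(abs(J[...,1]+125)<25)&(abs(J[...,0]-60)<50); print("knob",k.sum(),J[k].mean(0).round(1) if k.any() else "")
for y in(-100,-36,28,90):
    m=(abs(J[...,1]-y)<6)&(abs(J[...,0]-10)<9)&(Z>44)&(Z<90); print("bar",y,np.median(Z[m]).round(1) if m.any() else "")
for y in(-68,-4,60):
    m=(abs(J[...,1]-y)<20)&(J[...,0]>-62)&(J[...,0]<75)&(Z<46)&(Z>38); p=J[m]
    a=p[(p[:,0]<-8)]; b=p[p[:,0]>28]
    print(y,"x %.1f..%.1f"%tuple(np.percentile(p[:,0],[.3,99.7])),"near y %.1f..%.1f"%tuple(np.percentile(a[:,1],[1,99])),"far y %.1f..%.1f"%tuple(np.percentile(b[:,1],[1,99])) if len(b)>20 else "")
E
```

```text
[-94.5   9.4 223.3] F tool [-0.3 -0.6 -0.1] w0.0854 g0 t50.15 head err -0.0014
knob 0 
bar -100 
bar -36 61.4
bar 28 60.7
bar 90 60.6
-68 x -51.0..66.9 near y -81.2..-56.1 far y -81.6..-56.2
-4 x -50.8..68.5 near y -17.3..7.1 far y -17.9..6.9
60 x -50.6..68.5 near y 46.2..71.5 far y 45.9..70.9
```

View pics/w16.png

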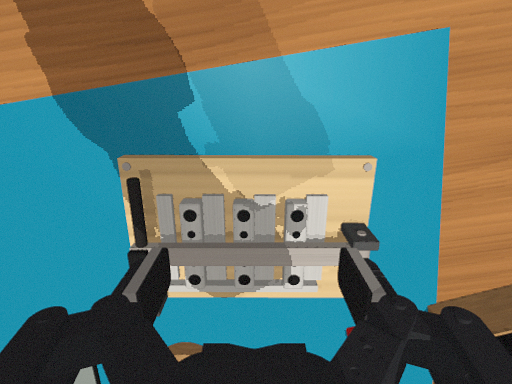

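The final wrist view shows the bar across the three links at v≈255 and the tab nose over its free end at about (135,247). The links read home, and consistent with lane 0, which was force-seated. One numeric knob check from the side camera, then I'll hand in.

```bash
python3 - <<'E'
from h import *
ok=[]
for n in("side","top"):
    im,d,M=grab(n);P=cloud(n,d,M);J=tojig(P.reshape(-1,3)).reshape(384,512,2)
    k=(P[...,2]>.09)&(P[...,2]<.11)&(abs(J[...,1]+125)<25)&(abs(J[...,0]-60)<50)
    x=J[k].mean(0) if k.sum()>5 else None; print(n,k.sum(),x); ok.append(x is None or x[0]<58)
if all(ok): print(ctrl.job_done())
E
```

```text
side 42 [  50.52815322 -129.89139875]
top 31 [  48.88448275 -123.13420808]
the job is handed in; nothing more can be done
None
```

I handed the job in with all three links seated in their lanes (within about 1–2 mm by camera), the latch bar down over them and the safety tab back home. The servo, tape roll, phone and glue bottle were not touched, and no verdict came back.

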